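# Sort the polisher packs and start the charge

### The job

Sort the polisher battery packs by the tag on top: every green-tagged pack goes upright into its own nest of the charging dock and is pressed down until fully home, every red-tagged pack goes upright into its own bay of the red reject tray. When all of them are in place, press the dock's yellow start button all the way down and let it up again, and leave the rest of the gear where it is.

Things in the scene. Friction and masses are not known exactly. Their poses are not given: they have to be found in the camera images.
- pack_1: polisher battery pack, a black block 60 mm long (its x) by 40 mm wide (its y) by 50 mm high, about 0.3 kg, with a flat green tag on its top (pass). Origin: centre of its underside; z up. May be absent (no pose at the start)
- pack_2: polisher battery pack, a black block 60 mm long (its x) by 40 mm wide (its y) by 50 mm high, about 0.3 kg, with a flat green tag on its top (pass). Origin: centre of its underside; z up. May be absent (no pose at the start)
- pack_3: polisher battery pack, a black block 60 mm long (its x) by 40 mm wide (its y) by 50 mm high, about 0.3 kg, with a flat green tag on its top (pass). Origin: centre of its underside; z up. May be absent (no pose at the start)
- pack_4: polisher battery pack, a black block 60 mm long (its x) by 40 mm wide (its y) by 50 mm high, about 0.3 kg, with a flat red tag on its top (reject). Origin: centre of its underside; z up. May be absent (no pose at the start)
- pack_5: polisher battery pack, a black block 60 mm long (its x) by 40 mm wide (its y) by 50 mm high, about 0.3 kg, with a flat red tag on its top (reject). Origin: centre of its underside; z up. May be absent (no pose at the start)
- pack_6: polisher battery pack, a black block 60 mm long (its x) by 40 mm wide (its y) by 50 mm high, about 0.3 kg, with a flat red tag on its top (reject). Origin: centre of its underside; z up. May be absent (no pose at the start)
- dock: grey charging dock fixed to the top, with a thin green strip along its front; 100 mm (its x) by 290 mm (its y), upper face 36 mm above the worktop. Three open rectangular nests in a row along its y and a yellow start button at its +y end. Origin: centre of its underside
- nest_1 (a point): nest 1 of the dock (-100 mm along its y): pocket 68 mm (x) by 48 mm (y). Point: centre of the floor when a pack is fully home, 20 mm above the worktop, 16 mm below the dock's face. The white floor plate starts 10 mm higher, bears a pack's weight, slides down 10 mm under a push of about 10 N and stays down. Pack fits either way round, length along x. Axes as the dock
- nest_2 (a point): nest 2 of the dock (-30 mm along its y): pocket 68 mm (x) by 48 mm (y). Point: centre of the floor when a pack is fully home, 20 mm above the worktop, 16 mm below the dock's face. The white floor plate starts 10 mm higher, bears a pack's weight, slides down 10 mm under a push of about 10 N and stays down. Pack fits either way round, length along x. Axes as the dock
- nest_3 (a point): nest 3 of the dock (40 mm along its y): pocket 68 mm (x) by 48 mm (y). Point: centre of the floor when a pack is fully home, 20 mm above the worktop, 16 mm below the dock's face. The white floor plate starts 10 mm higher, bears a pack's weight, slides down 10 mm under a push of about 10 N and stays down. Pack fits either way round, length along x. Axes as the dock
- start (a joint): the dock's start button: 0 is up, 0.006 m is fully pressed; it springs back. About 5 N pushes it fully down; it counts as pressed beyond 0.004
- start_top (a point): centre of the top face of the yellow start button, 28 mm across, pressed straight down
- tray: red open reject tray fixed to the top, 90 mm (its x) by 240 mm (its y), rim 20 mm above the worktop, walls 6 mm, three bays in a row along its y. Origin: centre of its underside
- bay_1 (a point): bay 1 of the reject tray (-76 mm along the tray's y): centre of its floor, 6 mm above the worktop; the bay is 78 mm along x by about 70 mm along y and 14 mm deep, for one pack, its length along x. Axes as the tray
- bay_2 (a point): bay 2 of the reject tray (0 mm along the tray's y): centre of its floor, 6 mm above the worktop; the bay is 78 mm along x by about 70 mm along y and 14 mm deep, for one pack, its length along x. Axes as the tray
- bay_3 (a point): bay 3 of the reject tray (76 mm along the tray's y): centre of its floor, 6 mm above the worktop; the bay is 78 mm along x by about 70 mm along y and 14 mm deep, for one pack, its length along x. Axes as the tray
- polisher: black polisher standing on its yellow pad, 100 mm high, about 125 mm by 265 mm (along its y); origin under its pad. A bystander: leave it where it is
- pad_case: translucent blue pad case 130 x 170 x 45 mm, origin under its centre. A bystander: leave it where it is
- brush: short steel wheel brush with a black grip, about 120 mm long along its x, 34 mm high, lying down. A bystander: leave it where it is
- pick: orange plastic detailing pick, 110 mm long along its x, 9 mm high, lying down. A bystander: leave it where it is
- spray: white bottle 64 mm across, 170 mm high. A bystander: leave it where it is
- wax: amber jar with a metal cap, 80 mm across, 50 mm high. A bystander: leave it where it is
- tape: blue roll of tape lying flat, 100 mm across, 24 mm high. A bystander: leave it where it is

How it is judged (in metres and radians):
On the way, in this order (a step that is already met when the one before it is completed fails the run):
1. every green-tagged pack present is fully home in a dock nest and every red-tagged one stands in a bay of the reject tray (((x of pack_1 in the frame of nest_1 between -0.009 and 0.009 m and y of pack_1 in the frame of nest_1 between -0.009 and 0.009 m and z of pack_1 in the frame of nest_1 below 0.003 m) or (x of pack_1 in the frame of nest_2 between -0.009 and 0.009 m and y of pack_1 in the frame of nest_2 between -0.009 and 0.009 m and z of pack_1 in the frame of nest_2 below 0.003 m) or (x of pack_1 in the frame of nest_3 between -0.009 and 0.009 m and y of pack_1 in the frame of nest_3 between -0.009 and 0.009 m and z of pack_1 in the frame of nest_3 below 0.003 m)) and angle between each of pack_1, pack_2, pack_3, pack_4, pack_5, pack_6's own z axis and vertical below 0.12 rad and ((x of pack_2 in the frame of nest_1 between -0.009 and 0.009 m and y of pack_2 in the frame of nest_1 between -0.009 and 0.009 m and z of pack_2 in the frame of nest_1 below 0.003 m) or (x of pack_2 in the frame of nest_2 between -0.009 and 0.009 m and y of pack_2 in the frame of nest_2 between -0.009 and 0.009 m and z of pack_2 in the frame of nest_2 below 0.003 m) or (x of pack_2 in the frame of nest_3 between -0.009 and 0.009 m and y of pack_2 in the frame of nest_3 between -0.009 and 0.009 m and z of pack_2 in the frame of nest_3 below 0.003 m)) and ((x of pack_3 in the frame of nest_1 between -0.009 and 0.009 m and y of pack_3 in the frame of nest_1 between -0.009 and 0.009 m and z of pack_3 in the frame of nest_1 below 0.003 m) or (x of pack_3 in the frame of nest_2 between -0.009 and 0.009 m and y of pack_3 in the frame of nest_2 between -0.009 and 0.009 m and z of pack_3 in the frame of nest_2 below 0.003 m) or (x of pack_3 in the frame of nest_3 between -0.009 and 0.009 m and y of pack_3 in the frame of nest_3 between -0.009 and 0.009 m and z of pack_3 in the frame of nest_3 below 0.003 m)) and ((x of pack_4 in the frame of bay_1 between -0.02 and 0.02 m and y of pack_4 in the frame of bay_1 between -0.025 and 0.025 m and z of pack_4 in the frame of bay_1 below 0.005 m) or (x of pack_4 in the frame of bay_2 between -0.02 and 0.02 m and y of pack_4 in the frame of bay_2 between -0.025 and 0.025 m and z of pack_4 in the frame of bay_2 below 0.005 m) or (x of pack_4 in the frame of bay_3 between -0.02 and 0.02 m and y of pack_4 in the frame of bay_3 between -0.025 and 0.025 m and z of pack_4 in the frame of bay_3 below 0.005 m)) and ((x of pack_5 in the frame of bay_1 between -0.02 and 0.02 m and y of pack_5 in the frame of bay_1 between -0.025 and 0.025 m and z of pack_5 in the frame of bay_1 below 0.005 m) or (x of pack_5 in the frame of bay_2 between -0.02 and 0.02 m and y of pack_5 in the frame of bay_2 between -0.025 and 0.025 m and z of pack_5 in the frame of bay_2 below 0.005 m) or (x of pack_5 in the frame of bay_3 between -0.02 and 0.02 m and y of pack_5 in the frame of bay_3 between -0.025 and 0.025 m and z of pack_5 in the frame of bay_3 below 0.005 m)) and ((x of pack_6 in the frame of bay_1 between -0.02 and 0.02 m and y of pack_6 in the frame of bay_1 between -0.025 and 0.025 m and z of pack_6 in the frame of bay_1 below 0.005 m) or (x of pack_6 in the frame of bay_2 between -0.02 and 0.02 m and y of pack_6 in the frame of bay_2 between -0.025 and 0.025 m and z of pack_6 in the frame of bay_2 below 0.005 m) or (x of pack_6 in the frame of bay_3 between -0.02 and 0.02 m and y of pack_6 in the frame of bay_3 between -0.025 and 0.025 m and z of pack_6 in the frame of bay_3 below 0.005 m))), for 0.3 s.
2. then the start button is pressed down (value of joint start above 0.004 m), for 0.05 s.
At the end, for the whole second after the job is handed in: Greens upright (0.12 rad) in dock nests, within 9 mm of centre per axis, underside under 3 mm above the home floor; reds upright on the floor of tray bays, within 20 mm (x) and 25 mm (y) of a centre; all below 0.03 m/s; button up (under 2 mm) (all of step 1 and linear speed of each of pack_1, pack_2, pack_3, pack_4, pack_5, pack_6 below 0.03 m/s and value of joint start below 0.002 m); the robot touches nothing.
It fails at once if one of the bystanders is moved more than 5 cm (distance of any of polisher, pad_case, brush, pick, spray, wax, tape from where it was at the start of the episode above 0.05 m).
Of pack_1, pack_2, pack_3, pack_4, pack_5, pack_6 only 5 to 6 are there at a start; the rules pass over those that are not, and their reading is None.
At some moment in a run one of pack_1, pack_2, pack_3, pack_4, pack_5, pack_6 may be knocked a few centimetres aside while the robot is not near it.
Once in a run the grip may slacken for a moment while it holds something.
It also fails if it takes over 210 s, if anything falls off the work surface, if the arm or the gripper's body presses on something with over 40 N, if the wrist force passes 120 N, or if a joint passes its speed limit or range.

### The arm

A 6-joint arm with a two-finger parallel gripper is mounted at the origin on the work surface. World frame = base frame: x ahead of the robot, y to its left, z up, the work surface at z = 0. Lengths are in mm, angles in rad, forces in N, time in s.
With the tool pointing down it reaches from about 250 to 775 mm from the base axis. Payload 4 kg.
Tool frame: the origin (TCP) lies at the very end of the fingers, on their centre line; the grasp point (between the pads) lies 19 mm behind it (bot.tcp_to_grasp is the z of the grasp point in the tool frame, in mm); z points along the fingers, y is the direction in which the jaws open and shut (so a half turn about z gives the same grasp; the last joint's range is limited). The gripper opens to 94 mm and grips with 3 to 60 N. Pads are 16 mm wide; open, the fingers measure 119 mm over their backs; the gripper's body (75 mm by 177 mm) begins 78 mm behind the grasp point.
Start: joints at [1.216, 0.087, 1.371, -0, 1.684, -0.103], TCP at [137.04, 532.673, 205.506] pointing down, gripper open.
Joint ranges: [-3.1, 3.1], [-0.76, 2.03], [0.27, 2.55], [-1.08, 4.22], [0.17, 2.65], [-2.57, 2.57]. Speed limits (rad/s): [2.79, 2.79, 3.14, 3.14, 3.14, 3.14].

### API

Orientations are given as a unit quaternion [x, y, z, w].
In Python, from workcell import bot, viewer, workorder gives the robot as it stands.
- The arm moves only by the shell command python3 -m handwheel 'ROWS' [FORCE]. ROWS is a JSON object of lists of equal length, an entry for each row: "dp": the shift along the tool's x, y, z in mm, a list of three; "angular": the turn, a rotation vector about the tool's x, y, z in degrees, a list of three; "claw": the finger opening in mm, from 0 to 94. A call has 1 to 8 rows; each row is the pose to reach, as a shift and turn from the pose commanded when the call began, along the tool's axes at that moment; what a row does not reach only later rows make up. A row lasts 1/8 s, in which the tool goes at most 62.5 mm and 10.7 degrees, less where a joint would pass 70% of its speed; a pose out of reach is approached as far as the arm can. A call with a gripper value outside its range is refused whole. The fingers move at their own pace and stop on an object; FORCE is the grip in N (left out, the last holds). Time passes only in rows, so rows that repeat a pose let the fingers close. It gives the time, the measured TCP pose, the force and the opening at its end, in the units of the state.
- bot.sense(): the state, without advancing time (a new reading comes with each control period).
- viewer.capture(name): name is "side" or "top"; returns the picture (480x640x3 uint8, red, green, blue); there is no depth.
- viewer.calibration(name): a dict with "fx", "fy", "cx", "cy" (pixels), "D" ([k1, k2, p1, p2, k3] as OpenCV has them; the pictures are not rectified), "pose" (4x4, takes a point from camera to world coordinates). Camera axes: x right, y down, z forward; pixel columns grow to the right and rows downward; lengths in mm; the calibration is good to about 2 mm. A picture is of the moment at which its call begins. calibration takes no time and is no camera call.
- workorder.close_job(): hands the job in, once; it reports no verdict.
The state is a dict: "t": time; "joint_positions": joint angles; "qd": joint speeds; "joint_torque": joint torques, N m; "tcp_pos": TCP position; "ee_rot": TCP orientation; "wrist_force": force on the tool from outside, world axes, zero at the start; "torque": the same for the moment, N m; "opening": finger opening in mm.
Only numpy, scipy, OpenCV 4.12 (cv2) and the standard library are available. Lean on these libraries where they do the work, as an engineer would, in place of code of your own. Each camera call takes 0.05 s, during which the arm holds its last target.

## Working session

There is one attempt and no reset: what is moved stays moved. The work goes in short steps, Python scripts to look and compute and a shell command to move; the robot and the scene stay as the last step left them, time stands still between calls to the robot, and variables do not carry over. Pictures are saved under pics/ and viewed, and the job is handed in when it is done.

```bash
ls; mkdir -p pics
python3 - <<'E'
from workcell import bot, viewer, workorder
import cv2
print(bot.sense(), bot.tcp_to_grasp)
for n in("side","top"):
    print(n,viewer.calibration(n))
    cv2.imwrite(f"pics/{n}0.png",viewer.capture(n)[:,:,::-1])
E
```

```text
pics
{'t': 0.0, 'joint_positions': array([ 1.21591834e+00,  8.79372909e-02,  1.37225679e+00, -3.76307696e-05,
        1.68357054e+00, -1.03083437e-01]), 'qd': array([ 3.18483687e-05,  8.17760716e-04, -3.84982139e-04, -3.65182442e-04,
       -1.18887579e-04, -8.07515230e-04]), 'joint_torque': array([-4.33374598e-04, -3.40195620e+01, -3.02422428e+01,  7.16035324e-02,
        3.32036277e-02, -1.83031761e-04]), 'tcp_pos': array([136.84600207, 532.14002275, 204.31255909]), 'ee_rot': array([ 1.25566965e-01,  9.92084552e-01, -1.06188271e-03, -2.28292071e-04]), 'wrist_force': array([-0.17808972,  0.3624267 ,  0.61798448]), 'torque': array([-0.04948442,  0.02626501,  0.00550188]), 'opening': 94.02529194903816} -18.8
side {'fx': 561.2837985872129, 'fy': 561.2837985872129, 'cx': 309.1113137657701, 'cy': 236.3829664505569, 'D': array([-0.00470717,  0.        ,  0.        ,  0.        ,  0.        ]), 'pose': array([[ 8.89650547e-01, -2.66405756e-01,  3.70877174e-01,
         9.23770600e+01],
       [-4.56582586e-01, -5.32056057e-01,  7.13055884e-01,
        -9.15309082e+02],
       [ 7.36525531e-03, -8.03706617e-01, -5.94980191e-01,
         8.37505238e+02],
       [ 0.00000000e+00,  0.00000000e+00,  0.00000000e+00,
         1.00000000e+00]])}
top {'fx': 617.4153730104813, 'fy': 617.4153730104813, 'cx': 319.574784101228, 'cy': 237.7776659833185, 'D': array([-0.20691897,  0.        ,  0.        ,  0.        ,  0.        ]), 'pose': array([[ 2.65916663e-02, -9.84574741e-01,  1.72931961e-01,
         3.30173127e+02],
       [-9.99636546e-01, -2.69578010e-02,  2.31487305e-04,
         6.17422528e+00],
       [ 4.43394884e-03, -1.72875264e-01, -9.84933746e-01,
         1.43145498e+03],
       [ 0.00000000e+00,  0.00000000e+00,  0.00000000e+00,
         1.00000000e+00]])}
```

View pics/top0.png

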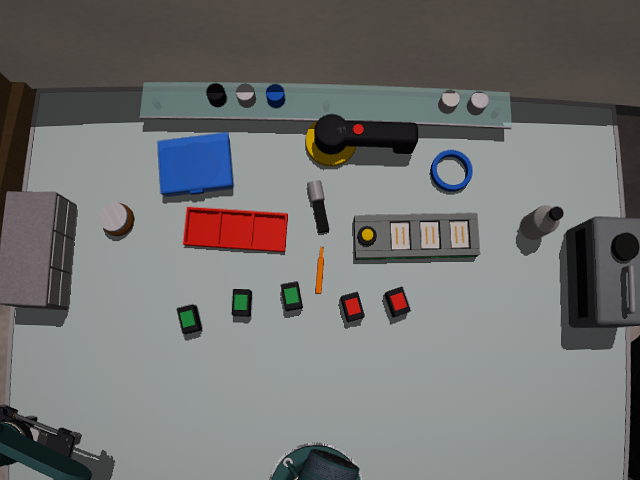

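View pics/side0.png

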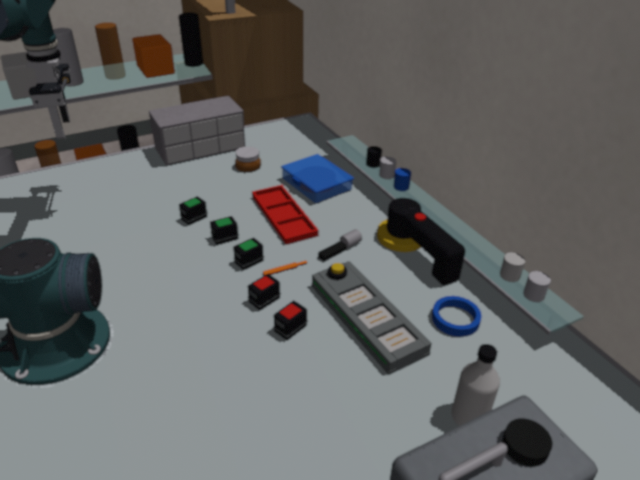

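Five packs are present: greens at top-view pixels (189,319), (242,303) and (291,296), reds at (352,307) and (398,302). The tray is near (236,230), the dock near (416,236) and the button at (367,235). Next I'll measure them.

```bash
cat > h.py <<'E'
from workcell import bot, viewer, workorder
import cv2, numpy as np
from scipy.spatial.transform import Rotation as Ro
np.set_printoptions(precision=1,suppress=True)
def ray(name,uv,z):
    c=viewer.calibration(name); K=np.array([[c['fx'],0,c['cx']],[0,c['fy'],c['cy']],[0,0,1]])
    p=cv2.undistortPoints(np.asarray(uv,float).reshape(-1,1,2),K,c['D']).reshape(-1,2)
    d=np.c_[p,np.ones(len(p))]@c['pose'][:3,:3].T; o=c['pose'][:3,3]
    return (o+d*((z-o[2])/d[:,2])[:,None])[:,:2]
def mask(im,col):
    h=cv2.cvtColor(im,cv2.COLOR_RGB2HSV).astype(int); H,S,V=h[...,0],h[...,1],h[...,2]
    m={'green':(H>45)&(H<80)&(S>120)&(V>60),'red':((H<6)|(H>174))&(S>150)&(V>80),
       'yellow':(H>18)&(H<35)&(S>150)&(V>90),'white':(S<60)&(V>195)}[col]
    return m.astype(np.uint8)
def blobs(name,im,col,z,amin=40,up=4):
    big=cv2.resize(im,None,fx=up,fy=up,interpolation=cv2.INTER_CUBIC)
    n,l,st,ce=cv2.connectedComponentsWithStats(mask(big,col))
    out=[]
    for i in range(1,n):
        a=st[i,4]/up**2
        if a<amin: continue
        v,u=np.nonzero(l==i); uv=np.c_[(u+.5)/up-.5,(v+.5)/up-.5]
        P=ray(name,uv,z); r=cv2.minAreaRect(P.astype(np.float32))
        C=np.cov(P.T); w,e=np.linalg.eigh(C); ang=np.degrees(np.arctan2(e[1,1],e[0,1]))
        ang=(ang+90)%180-90
        out.append((uv.mean(0),a,P.mean(0),np.array(r[0]),np.sort(r[1]),ang))
    return out
def show(name,im,col,z,**k):
    for b in blobs(name,im,col,z,**k): print(name,col,'px',b[0],'area %.0f'%b[1],'mean',b[2],'rectc',b[3],'size',b[4],'ang %.1f'%b[5])
def go(x,y,z,yaw):
    """dp/angular to bring tcp to x,y,z, pointing down, jaws(tool y) along yaw deg in world"""
    s=bot.sense(); R=Ro.from_quat(s['ee_rot'])
    best=None
    for k in (0,180):
        a=np.radians(yaw+k); Y=np.array([np.cos(a),np.sin(a),0]); Z=np.array([0,0,-1.]); X=np.cross(Y,Z)
        T=Ro.from_matrix(np.c_[X,Y,Z]); rv=np.degrees((R.inv()*T).as_rotvec())
        if best is None or np.linalg.norm(rv)<np.linalg.norm(best): best=rv
    d=R.inv().apply(np.array([x,y,z])-s['tcp_pos'])
    print('tcp',s['tcp_pos'],'j6 %.2f'%s['joint_positions'][5],'-> dp',d,'ang',best,'rows>=%.1f'%max(np.linalg.norm(d)/62.5,np.linalg.norm(best)/10.7))
E
python3 - <<'E'
from h import *
for n in("top","side"):
    im=cv2.imread(f"pics/{n}0.png")[:,:,::-1].copy()
    for c,z in(("green",50),("red",50),("yellow",40),("white",30)): show(n,im,c,z)
    print('tray red at rim'); show(n,im,'red',20,amin=800)
im=cv2.imread("pics/top0.png")
cv2.imwrite("pics/crop0.png",cv2.resize(im[190:340,160:500],None,fx=2.35,fy=2.35,interpolation=cv2.INTER_CUBIC))
E
```

```text
top green px [291.  295.2] area 203 mean [440.4  66.9] rectc [440.4  67. ] size [29.6 35.9] ang 13.8
top green px [240.3 301.8] area 202 mean [422.1 180.3] rectc [422.2 180.3] size [30.5 35. ] ang -1.8
top green px [187.1 318.3] area 197 mean [380.9 299.4] rectc [380.9 299.4] size [29.4 35.4] ang 16.1
top red px [357.9 128.7] area 93 mean [836.8 -77. ] rectc [836.7 -77. ] size [25.7 26.2] ang -38.6
top red px [235.3 229.5] area 3698 mean [586.7 199.7] rectc [588.6 200.6] size [ 89.3 235.4] ang 87.6
top red px [398.2 301. ] area 207 mean [ 433.4 -173.9] rectc [ 433.3 -173.9] size [30.5 35.7] ang 20.5
top red px [352.5 306. ] area 202 mean [419.9 -71.2] rectc [419.9 -71.2] size [29.3 35.7] ang 17.5
top yellow px [309.9 140.4] area 181 mean [807.7  35.7] rectc [802.1  36. ] size [20.7 72.9] ang 1.7
top yellow px [367.1 234.2] area 111 mean [ 585.9 -102.3] rectc [ 585.7 -102.3] size [26.5 27.4] ang -2.6
tray red at rim
top red px [235.3 229.5] area 3698 mean [592.3 203.9] rectc [594.2 204.8] size [ 91.3 240.5] ang 87.6
side green px [192.1 202.3] area 85 mean [382.3 293.3] rectc [383.  2
[... 265 characters left out ...]
 1712 mean [571.5 145.6] rectc [573.3 148.9] size [ 87.4 241.9] ang 88.0
side red px [419.8 216.1] area 65 mean [868.2 -19.2] rectc [867.7 -18.9] size [28.5 30.7] ang 58.9
side red px [263.5 282.6] area 164 mean [421.6 -74.7] rectc [421.2 -73.7] size [32.9 38. ] ang 21.8
side red px [290.1 310.9] area 194 mean [ 435.  -177.2] rectc [ 435.2 -177.1] size [30.3 37.5] ang 22.6
side yellow px [388.7 241. ] area 42 mean [749.4 -60.2] rectc [750.1 -59.8] size [15.3 32. ] ang -72.1
side yellow px [337.5 267.4] area 79 mean [593.1 -90.8] rectc [592.8 -90.4] size [27.  27.6] ang -38.3
tray red at rim
side red px [283.8 213.2] area 1712 mean [589.8 186. ] rectc [591.6 189.4] size [ 90.7 251.1] ang 88.0
```

View pics/crop0.png

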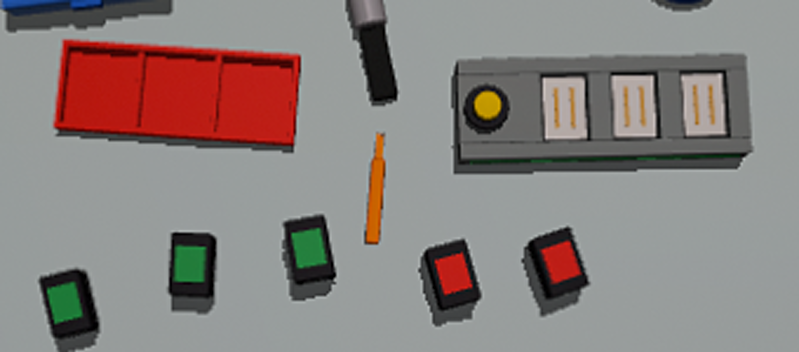

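The crop shows the tray, the dock with its white nest plates, the button at the +y end, and the pack tags. The two cameras disagree by 3–6 mm in y. I'll measure the dock more closely.

```bash
sed -i "s/'white':(S<60)&(V>195)/'white':(H<20)\&(S<40)\&(V>175)|((H<20)\&(S>25)\&(V>190))/" h.py
python3 - <<'E'
from h import *
im=cv2.imread("pics/top0.png")[:,:,::-1]
for p in [(235,395),(235,400),(235,405),(235,383),(220,383),(236,430),(235,460),(247,420)]: print(p,im[p],cv2.cvtColor(im[p][None,None],cv2.COLOR_RGB2HSV)[0,0])
ims=cv2.imread("pics/side0.png")[:,:,::-1]
for p in [(297,345),(298,355),(310,385)]: print(p,ims[p],cv2.cvtColor(ims[p][None,None],cv2.COLOR_RGB2HSV)[0,0])
h=cv2.cvtColor(im.copy(),cv2.COLOR_RGB2HSV)
def roiblobs(n,im,roi,z):
    x0,y0,x1,y1=roi; up=4
    g=cv2.resize(im[y0:y1,x0:x1].copy(),None,fx=up,fy=up,interpolation=cv2.INTER_CUBIC)
    m=(g.max(2)>165).astype(np.uint8); m=cv2.morphologyEx(m,cv2.MORPH_CLOSE,np.ones((9,9)))
    k,l,st,ce=cv2.connectedComponentsWithStats(m)
    for i in range(1,k):
        if st[i,4]/16<60: continue
        v,u=np.nonzero(l==i); uv=np.c_[(u+.5)/up-.5+x0,(v+.5)/up-.5+y0]; P=ray(n,uv,z)
        r=cv2.minAreaRect(P.astype(np.float32)); print(n,uv.mean(0),st[i,4]/16,'mean',P.mean(0),r)
roiblobs('top',im,(380,212,474,256),30)
roiblobs('side',ims,(325,275,425,355),30)
E
```

```text
(235, 395) [180 167 162] [  8  26 180]
(235, 400) [179 170 166] [  9  19 179]
(235, 405) [178 171 171] [  0  10 178]
(235, 383) [103 103 101] [ 30   5 103]
(220, 383) [90 89 89] [ 0  3 90]
(236, 430) [178 169 166] [  8  17 178]
(235, 460) [178 169 167] [  5  16 178]
(247, 420) [85 85 83] [30  6 85]
(297, 345) [150 146 144] [ 10  10 150]
(298, 355) [150 144 140] [ 12  17 150]
(310, 385) [143 140 139] [  8   7 143]
top [458.9 234.2] 393.125 mean [ 593.7 -318.4] ((594.4584350585938, -318.2949523925781), (59.899375915527344, 39.80577087402344), 2.8377246856689453)
top [429.4 234.7] 417.875 mean [ 590.6 -248.6] ((590.4551391601562, -248.57110595703125), (60.505252838134766, 40.06216049194336), 2.903397560119629)
top [399.7 235.5] 425.125 mean [ 586.6 -178.8] ((586.530517578125, -178.89999389648438), (59.52008819580078, 40.635887145996094), 2.8162577152252197)
```

Run:
```python
from h import *
ims=cv2.imread("pics/side0.png")[:,:,::-1]
im=cv2.imread("pics/top0.png")[:,:,::-1]
def rb(n,im,roi,z,f,up=4,amin=60):
    x0,y0,x1,y1=roi
    g=cv2.resize(im[y0:y1,x0:x1].copy(),None,fx=up,fy=up,interpolation=cv2.INTER_CUBIC)
    m=f(g).astype(np.uint8); m=cv2.morphologyEx(m,cv2.MORPH_CLOSE,np.ones((9,9)))
    k,l,st,ce=cv2.connectedComponentsWithStats(m)
    for i in range(1,k):
        if st[i,4]/16<amin: continue
        v,u=np.nonzero(l==i); uv=np.c_[(u+.5)/up-.5+x0,(v+.5)/up-.5+y0]; P=ray(n,uv,z)
        r=cv2.minAreaRect(P.astype(np.float32)); print(n,uv.mean(0),st[i,4]/16,'mean',P.mean(0),r)
rb('side',ims,(325,275,425,355),30,lambda g:g.max(2)>118)
# table level blue tape ring (z 24 top), wax, for camera comparison
blue=lambda g:(g[...,2].astype(int)-g[...,0]>60)
rb('top',im,(425,145,480,195),24,blue); rb('side',ims,(425,290,485,340),24,blue)
b=blobs('side',ims.copy(),'yellow',46); t=blobs('top',im.copy(),'yellow',46)
print(b[1][2],t[1][2])
cv2.imwrite("pics/crop1.png",cv2.resize(ims[240:380,170:450],None,fx=2.8,fy=2.8,interpolation=cv2.INTER_CUBIC)[:,:,::-1])
```

```text
side [403.4 295.5] 1838.0 mean [ 678.8 -223.2] ((692.637939453125, -230.84349060058594), (100.60487365722656, 210.38711547851562), 2.7875051498413086)
side [355.9 296.5] 365.5 mean [ 586.7 -181.9] ((587.1674194335938, -181.69760131835938), (61.63611602783203, 40.19268798828125), 3.0185577869415283)
side [375.3 317. ] 422.625 mean [ 590.4 -251.9] ((590.80029296875, -251.6397705078125), (62.03464889526367, 40.765262603759766), 2.5944972038269043)
side [337.7 339.1] 916.125 mean [ 492.6 -269.7] ((513.0214233398438, -256.2568054199219), (123.50179290771484, 73.55841064453125), 61.56167984008789)
side [396.2 339.3] 485.9375 mean [ 593.8 -321.9] ((594.19580078125, -321.57672119140625), (61.319095611572266, 41.25747299194336), 3.2960638999938965)
top [451.7 169.4] 534.875 mean [ 752.3 -305.3] ((752.6378784179688, -305.5329284667969), (98.3930892944336, 99.09666442871094), 53.42665100097656)
side [456.8 313.4] 632.625 mean [ 750.3 -313.5] ((750.8111572265625, -311.93658447265625), (102.93434143066406, 96.22233581542969), 39.61056137084961)
[589.3 -97. ] [ 584.8 -101.8]
```

View pics/crop1.png

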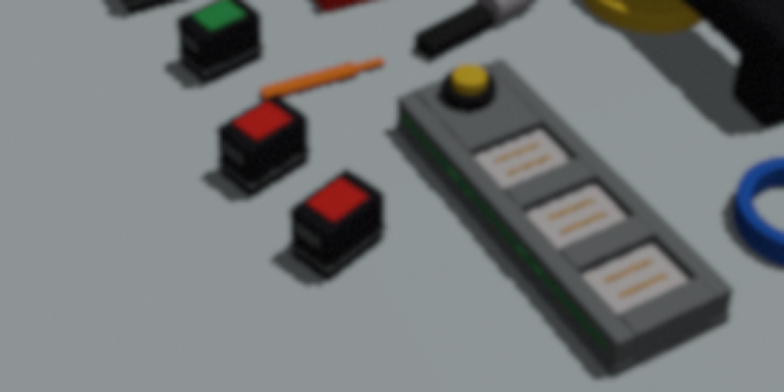

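Run:
```python
from h import *
go(420.7,-73,120,18)
```

```text
tcp [136.9 532.2 204.4] j6 -0.10 -> dp [-425.7 -515.2   85.4] ang [-0.1  0.  57.6] rows>=10.8
```

```bash
python3 -m handwheel '{"dp":[[-426,-515,60],[-426,-515,60],[-426,-515,60],[-426,-515,60],[-426,-515,60],[-426,-515,60],[-426,-515,60],[-426,-515,60]],"angular":[[0,0,58],[0,0,58],[0,0,58],[0,0,58],[0,0,58],[0,0,58],[0,0,58],[0,0,58]],"claw":[94,94,94,94,94,94,94,94]}' 40
python3 - <<'E'
from h import *
go(420.7,-73,120,18)
E
```

```text
t: 1.1
tcp_pos: [349.1, 80.1, 160.5]
ee_rot: [0.591, 0.807, 0.0, 0.0]
wrist_force: [-0.2, 0.7, 0.1]
opening: 93.7
tcp [349.1  80.1 160.5] j6 -0.24 -> dp [-167.6   22.    40.4] ang [ 0.1 -0.  -0.4] rows>=2.8
```

```bash
python3 -m handwheel '{"dp":[[-167,22,40],[-167,22,40],[-167,22,40],[-167,22,40],[-167,22,40],[-167,22,40]],"angular":[[0,0,0],[0,0,0],[0,0,0],[0,0,0],[0,0,0],[0,0,0]],"claw":[94,94,94,94,94,94]}' 40
python3 - <<'E'
from h import *
im=viewer.capture('top');show('top',im,'red',50);show('top',im,'green',50)
im2=viewer.capture('side');show('side',im2,'red',50)
cv2.imwrite('pics/t1.png',im[:,:,::-1]);cv2.imwrite('pics/s1.png',im2[:,:,::-1])
go(420.7,-73,24,18)
E
```

```text
t: 1.85
tcp_pos: [420.1, -69.5, 121.2]
ee_rot: [0.59, 0.807, 0.0, 0.0]
wrist_force: [-0.2, -0.8, -0.2]
opening: 93.9
top red px [357.9 128.7] area 94 mean [836.9 -77. ] rectc [836.7 -77. ] size [26.2 26.7] ang -46.1
top red px [235.3 229.5] area 3738 mean [586.8 199.8] rectc [588.5 200.6] size [ 89.5 235.4] ang 87.6
top green px [291.  295.2] area 203 mean [440.4  67. ] rectc [440.4  66.9] size [29.6 35.9] ang 14.8
top green px [240.3 301.8] area 205 mean [422.1 180.4] rectc [422.2 180.2] size [30.5 35. ] ang -3.6
top green px [187.1 318.3] area 200 mean [380.9 299.4] rectc [380.8 299.4] size [29.7 35.9] ang 15.1
side red px [269.2 209.3] area 48 mean [545.9 175.7] rectc [548.  176.7] size [18.3 42.8] ang 32.7
side red px [297.8 226. ] area 746 mean [578.4  79. ] rectc [586.3  80.4] size [ 75.5 139.4] ang 70.5
side red px [419.8 216.1] area 70 mean [868.  -19.3] rectc [867.4 -19. ] size [29.1 32.5] ang 61.8
side red px [272.9 219.1] area 44 mean [536.3 131.7] rectc [535.8 129.9] size [16.1 40. ] ang 72.9
side red px [263.8 283.5] area 141 mean [421.1 -77.7] rectc [422.  -76.2] size [28.8 38.8] ang 5.6
side red px [290.2 311. ] area 200 mean [ 435.1 -177.4] rectc [ 435.3 -177.3] size [30.7 38.5] ang 22.0
tcp [420.2 -69.5 121.3] j6 -0.61 -> dp [-3.4 -0.7 97.3] ang [ 0.1  0.  -0.3] rows>=1.6
```

View pics/s1.png

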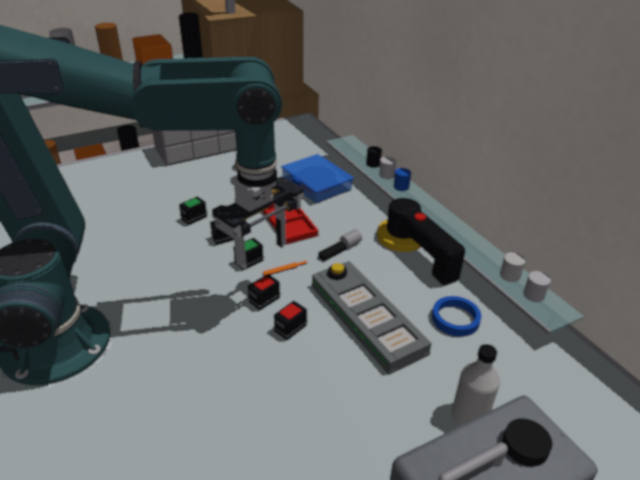

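The side view shows the open gripper hovering above and behind the red pack at (264,284), with the fingertips near (240,265) and (283,245). I'll descend.

```bash
python3 -m handwheel '{"dp":[[-3,-1,40],[-3,-1,80],[-3,-1,97],[-3,-1,97],[-3,-1,97]],"angular":[[0,0,0],[0,0,0],[0,0,0],[0,0,0],[0,0,0]],"claw":[94,94,94,94,94]}' 40
python3 - <<'E'
from h import *
im2=viewer.capture('side')
cv2.imwrite('pics/s2.png',cv2.resize(im2[180:340,180:380],None,fx=3.7,fy=3.7)[:,:,::-1])
E
```

```text
t: 2.58
tcp_pos: [421.1, -73.6, 25.0]
ee_rot: [0.59, 0.807, 0.0, 0.001]
wrist_force: [-0.2, 0.4, 0.1]
opening: 94.1
```

View pics/s2.png

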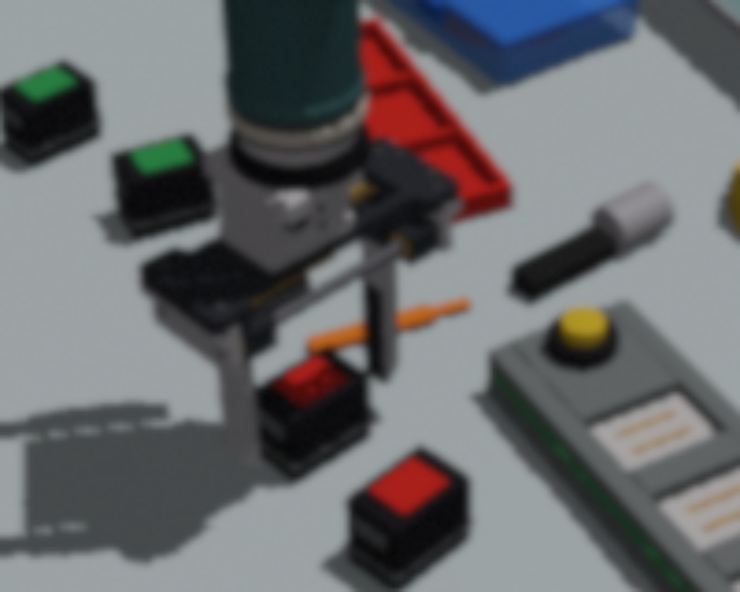

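The crop shows the fingers straddling the red pack lengthwise and clear of the orange pick. I'll close the gripper.

```bash
python3 -m handwheel '{"dp":[[0,0,0],[0,0,0],[0,0,0],[0,0,0],[0,0,0],[0,0,0]],"angular":[[0,0,0],[0,0,0],[0,0,0],[0,0,0],[0,0,0],[0,0,0]],"claw":[50,50,50,50,50,50]}' 40; python3 -m handwheel '{"dp":[[0,0,-30],[0,0,-60],[0,0,-95],[0,0,-95],[0,0,-95]],"angular":[[0,0,0],[0,0,0],[0,0,0],[0,0,0],[0,0,0]],"claw":[50,50,50,50,50]}' 40;python3 - <<'E'
from h import *
im2=viewer.capture('side');im=viewer.capture('top')
z=bot.sense()['tcp_pos'][2]+25
show('side',im2,'red',z);show('top',im,'red',z)
cv2.imwrite('pics/s3.png',cv2.resize(im2[150:310,180:380],None,fx=3.7,fy=3.7)[:,:,::-1])
go(594,204,120,3)
E
```

```text
t: 3.38
tcp_pos: [420.5, -73.7, 23.9]
ee_rot: [0.591, 0.807, 0.0, 0.0]
wrist_force: [1.2, 0.2, 1.7]
opening: 59.8
t: 4.0
tcp_pos: [419.0, -73.5, 116.7]
ee_rot: [0.591, 0.807, -0.001, -0.002]
wrist_force: [-1.2, 0.3, -3.0]
opening: 60.0
side red px [295.9 226.7] area 834 mean [517.1 -37. ] rectc [514.8 -24.9] size [ 78.7 113.4] ang 68.6
side red px [419.8 216.1] area 70 mean [ 778.  -123.2] rectc [ 777.5 -123. ] size [26.6 27.6] ang 61.9
side red px [258.4 247.9] area 60 mean [416.6 -69.7] rectc [414.6 -70. ] size [19.2 32.1] ang 64.0
side red px [290.2 311. ] area 200 mean [ 395.4 -263. ] rectc [ 395.5 -262.8] size [27.  34.1] ang 22.1
top red px [357.9 128.7] area 94 mean [803.4 -71.5] rectc [803.2 -71.5] size [24.5 24.9] ang -43.8
top red px [235.3 229.5] area 3739 mean [569.8 187. ] rectc [571.4 187.7] size [ 83.6 219.9] ang 87.5
tcp [418.7 -73.3 116.3] j6 -0.61 -> dp [211.5 250.9  -4.1] ang [-0.2 -0.1 14.6] rows>=5.3
```

View pics/s3.png

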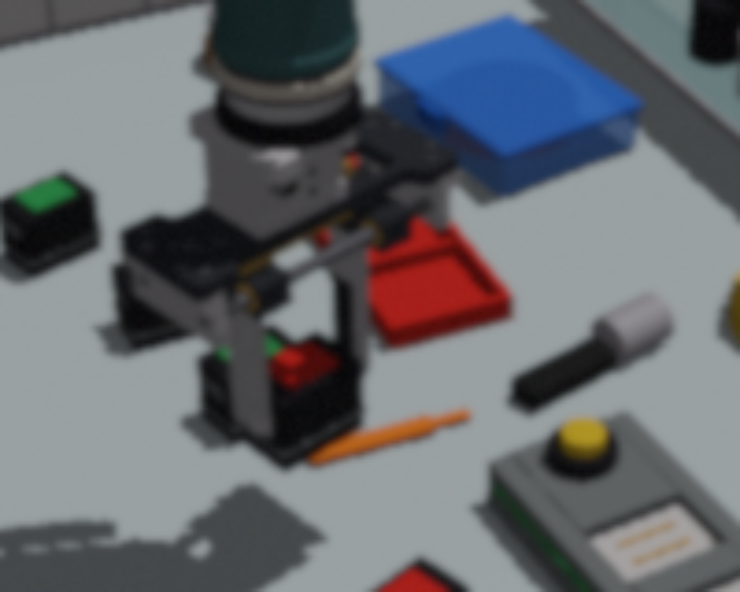

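Run:
```python
from h import *
go(591.3,126.6,120,-2.4)
```

```text
tcp [418.7 -73.3 116.3] j6 -0.61 -> dp [138.5 224.9  -4.2] ang [-0.2 -0.1 20. ] rows>=4.2
```

```bash
python3 -m handwheel '{"dp":[[17,28,-2],[52,84,-4],[86,140,-4],[120,195,-4],[138,225,-4],[138,225,-4],[138,225,-4],[138,225,-4]],"angular":[[0,0,3],[0,0,9],[0,0,15],[0,0,20],[0,0,20],[0,0,20],[0,0,20],[0,0,20]],"claw":[50,50,50,50,50,50,50,50]}' 40
python3 - <<'E'
from h import *
im2=viewer.capture('side')
cv2.imwrite('pics/s4.png',cv2.resize(im2[120:320,180:430],None,fx=3,fy=3)[:,:,::-1])
go(591.3,126.6,31,-2.4)
E
```

```text
t: 5.1
tcp_pos: [592.1, 124.6, 122.2]
ee_rot: [0.722, 0.692, -0.001, -0.0]
wrist_force: [0.1, 0.2, -3.4]
opening: 60.0
tcp [592.3 124.6 122.6] j6 0.16 -> dp [ 1.9 -1.  91.6] ang [-0.   0.  -0.1] rows>=1.5
```

View pics/s4.png

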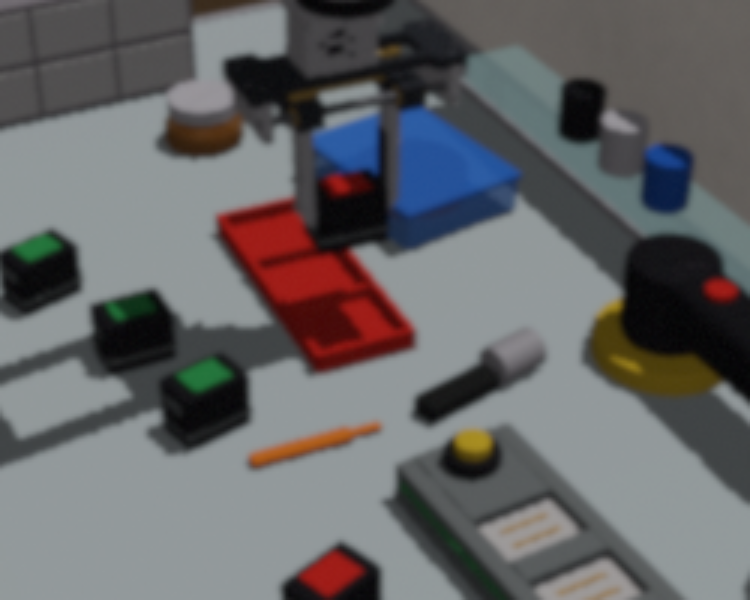

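The pack hangs upright above bay 1, the bay nearest the camera. I'll lower it.

```bash
python3 -m handwheel '{"dp":[[2,-1,30],[2,-1,60],[2,-1,82],[2,-1,91],[2,-1,92],[2,-1,92]],"angular":[[0,0,0],[0,0,0],[0,0,0],[0,0,0],[0,0,0],[0,0,0]],"claw":[50,50,50,50,50,50]}' 40
python3 - <<'E'
from h import *
im2=viewer.capture('side')
cv2.imwrite('pics/s5.png',cv2.resize(im2[120:320,180:430],None,fx=3,fy=3)[:,:,::-1])
go(591.3,126.6,31,-2.4)
E
```

```text
t: 5.9
tcp_pos: [592.9, 127.7, 32.1]
ee_rot: [0.722, 0.692, 0.001, 0.001]
wrist_force: [0.3, -0.4, -2.7]
opening: 59.9
tcp [593.  127.8  32.2] j6 0.16 -> dp [-1.2 -1.6  1.2] ang [ 0.1 -0.  -0. ] rows>=0.0
```

View pics/s5.png

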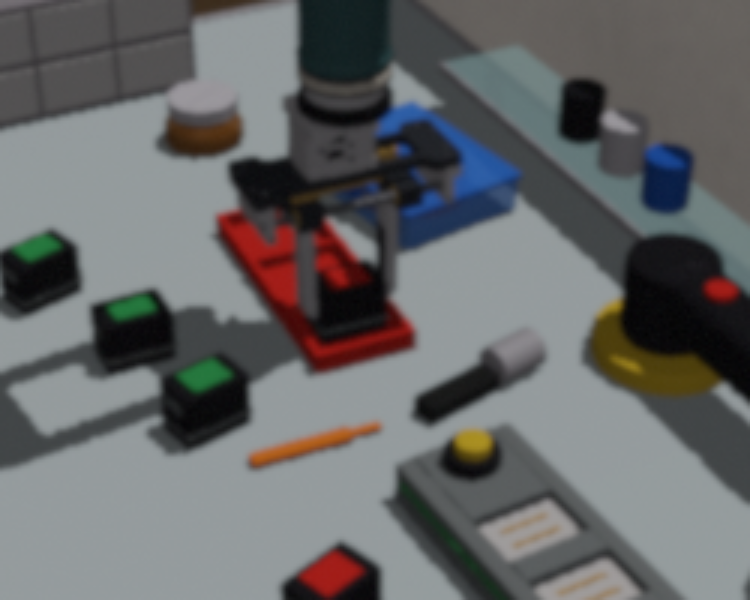

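```bash
python3 -m handwheel '{"dp":[[0,0,2],[0,0,2],[0,0,2],[0,0,2],[0,0,2],[0,0,-30],[0,0,-80],[0,0,-110]],"angular":[[0,0,0],[0,0,0],[0,0,0],[0,0,0],[0,0,0],[0,0,0],[0,0,0],[0,0,0]],"claw":[50,94,94,94,94,94,94,94]}' 40
python3 - <<'E'
from h import *
go(434,-175.6,120,20)
E
```

```text
t: 6.95
tcp_pos: [593.1, 127.9, 143.7]
ee_rot: [0.722, 0.692, 0.001, 0.001]
wrist_force: [1.0, 0.9, -0.3]
opening: 94.2
tcp [593.1 127.9 143.7] j6 0.16 -> dp [-310.  -146.2   23. ] ang [  0.2   0.  -22.4] rows>=5.5
```

```bash
python3 -m handwheel '{"dp":[[-310,-146,15],[-310,-146,15],[-310,-146,15],[-310,-146,15],[-310,-146,15],[-310,-146,15],[-310,-146,15],[-310,-146,15]],"angular":[[0,0,-22],[0,0,-22],[0,0,-22],[0,0,-22],[0,0,-22],[0,0,-22],[0,0,-22],[0,0,-22]],"claw":[94,94,94,94,94,94,94,94]}' 40
python3 - <<'E'
from h import *
im2=viewer.capture('side');im=viewer.capture('top')
for c in('red','green'):
  show('side',im2,c,56 if 0 else 50);show('top',im,c,50)
show('top',im,'red',56,amin=100)
cv2.imwrite('pics/t6.png',im[:,:,::-1]);cv2.imwrite('pics/s6.png',im2[:,:,::-1])
go(434,-175.6,24,20)
E
```

```text
t: 7.95
tcp_pos: [433.5, -175.2, 125.9]
ee_rot: [0.577, 0.817, 0.0, 0.0]
wrist_force: [0.4, 0.2, -1.1]
opening: 93.9
side red px [260.2 195.2] area 133 mean [551.7 247. ] rectc [552. 244.] size [40.1 56.1] ang 57.6
side red px [419.7 216.1] area 71 mean [867.9 -19.3] rectc [867.2 -19.1] size [29.7 32.1] ang 63.3
side red px [295.8 237. ] area 71 mean [554.2  40.4] rectc [553.   39.3] size [16.  59.3] ang 24.1
side red px [290.8 311.9] area 163 mean [ 434.9 -180.4] rectc [ 435.8 -178.6] size [28.  38.5] ang 9.3
top red px [357.8 128.7] area 95 mean [836.9 -77. ] rectc [837.  -76.7] size [26.4 26.6] ang -45.6
top red px [230.3 229.3] area 3225 mean [586.9 211.4] rectc [588.5 200.6] size [ 89.5 235.4] ang 87.0
top red px [265.3 227.2] area 202 mean [593.9 130.9] rectc [594.  130.9] size [30.6 36.6] ang -2.4
top red px [397.8 305.2] area 42 mean [ 424.1 -173. ] rectc [ 425.4 -171.2] size [14.  22.5] ang 2.1
side green px [192.2 202.4] area 91 mean [382.3 292.7] rectc [382.9 292.9] size [29.2 39.7] ang 21.5
side green px [223.4 222.1] area 104 mean [423.2 174.2] rectc [423.3 174.1] size [29.2 39.3] ang 1.2
top green px [291.  295.2] area 202 mean [440.4  67. ] rectc [440.4  66.9] size [29.6 35.4] ang 14.4
top green px [240.3 301.8] area 206 mean [422.2 180.4] rectc [422.2 180.3] size [30.6 35. ] ang -3.0
top green px [187.1 318.3] area 201 mean [380.9 299.3] rectc [380.8 299.4] size [29.8 35.9] ang 15.1
top red px [230.3 229.3] area 3225 mean [585.7 210.5] rectc [587.4 199.8] size [ 89.1 234.4] ang 87.0
top red px [265.3 227.2] area 202 mean [592.7 130.3] rectc [592.8 130.3] size [30.5 36.5] ang -2.4
tcp [ 433.7 -174.7  125.8] j6 -0.85 -> dp [ -0.9  -0.1 101.8] ang [ 0.  -0.  -0.3] rows>=1.6
```

View pics/t6.png

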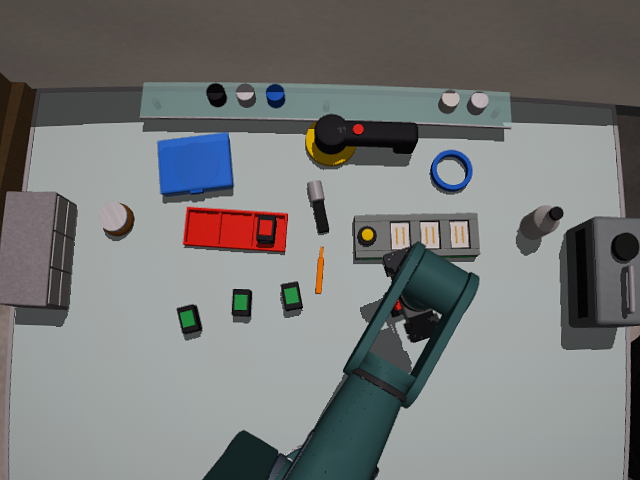

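View pics/s6.png

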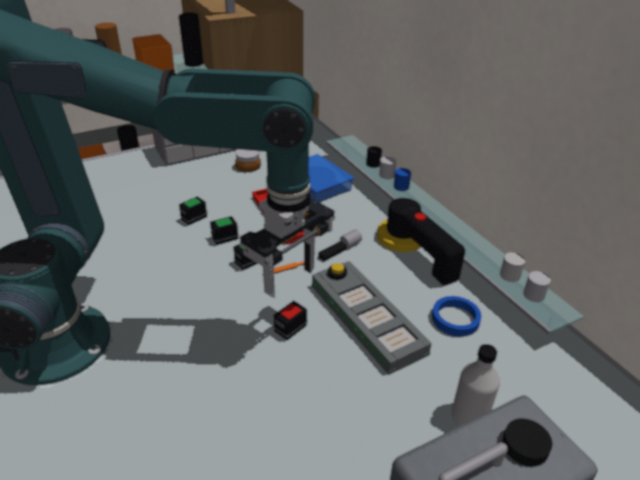

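The first red pack stands in the bay at top-view (265,227), with the tag reading 592.7, 130.3 at z=56 against a release TCP of 593, 127.8. That puts the top camera about 2.5 mm high in y. I'll descend on the second red pack.

```bash
python3 -m handwheel '{"dp":[[-1,0,50],[-1,0,90],[-1,0,102],[-1,0,102],[-1,0,102],[-1,0,102],[-1,0,102],[-1,0,102]],"angular":[[0,0,0],[0,0,0],[0,0,0],[0,0,0],[0,0,0],[0,0,0],[0,0,0],[0,0,0]],"claw":[94,94,94,94,50,50,50,50]}' 40; python3 -m handwheel '{"dp":[[0,0,0],[0,0,0],[0,0,-30],[0,0,-60],[0,0,-95],[0,0,-95],[0,0,-95]],"angular":[[0,0,0],[0,0,0],[0,0,0],[0,0,0],[0,0,0],[0,0,0],[0,0,0]],"claw":[50,50,50,50,50,50,50]}' 40;python3 - <<'E'
from h import *
im2=viewer.capture('side')
cv2.imwrite('pics/s7.png',im2[:,:,::-1])
go(594.5,203,120,-2.4)
E
```

```text
t: 9.05
tcp_pos: [434.3, -177.0, 24.5]
ee_rot: [0.577, 0.817, 0.0, 0.001]
wrist_force: [0.4, -0.1, 1.0]
opening: 59.6
t: 9.93
tcp_pos: [432.0, -176.1, 116.4]
ee_rot: [0.577, 0.817, -0.0, -0.002]
wrist_force: [0.3, -1.0, -4.3]
opening: 59.5
tcp [ 431.8 -175.9  116. ] j6 -0.85 -> dp [302.6 280.2  -3.8] ang [-0.2 -0.2 22. ] rows>=6.6
```

View pics/s7.png

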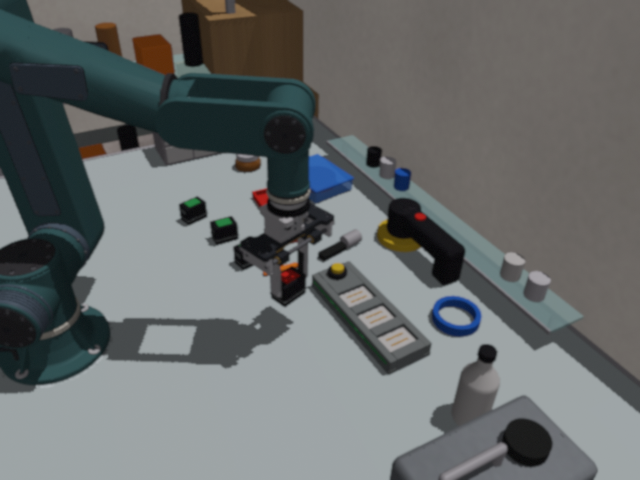

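The second red pack is held, at (288,284). I'll carry it to bay 2.

```bash
python3 -m handwheel '{"dp":[[22,20,-4],[65,60,-4],[110,100,-4],[152,140,-4],[196,180,-4],[240,220,-4],[283,262,-4],[303,280,-4]],"angular":[[0,0,2],[0,0,6],[0,0,10],[0,0,14],[0,0,18],[0,0,22],[0,0,22],[0,0,22]],"claw":[50,50,50,50,50,50,50,50]}' 40; python3 -m handwheel '{"dp":[[0,0,0],[0,0,0],[0,0,0]],"angular":[[0,0,0],[0,0,0],[0,0,0]],"claw":[50,50,50]}'
python3 - <<'E'
from h import *
im2=viewer.capture('side')
cv2.imwrite('pics/s8.png',im2[:,:,::-1])
go(594.5,203,31,-2.4)
E
```

```text
t: 10.98
tcp_pos: [594.9, 205.4, 119.2]
ee_rot: [0.721, 0.693, -0.002, -0.002]
wrist_force: [0.2, -0.6, -3.7]
opening: 59.7
t: 11.35
tcp_pos: [595.2, 201.2, 122.1]
ee_rot: [0.722, 0.691, -0.001, -0.0]
wrist_force: [0.4, 0.1, -2.1]
opening: 59.6
tcp [595.4 201.3 122.6] j6 0.28 -> dp [ 1.7 -0.9 91.6] ang [-0.   0.  -0.1] rows>=1.5
```

View pics/s8.png

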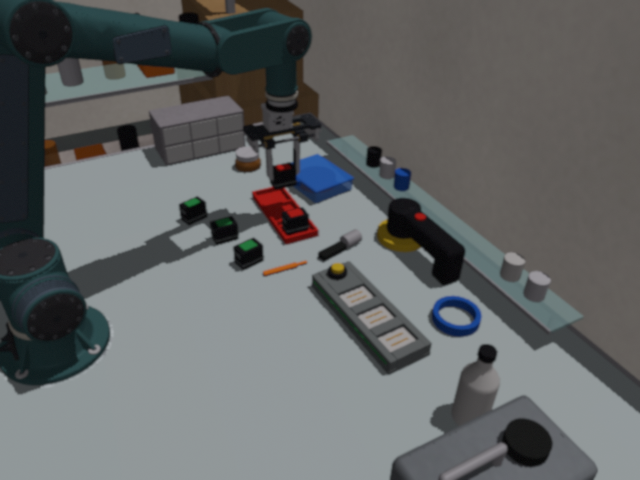

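The pack is over the tray, and the pack in bay 1 stands undisturbed at (295,218).

```bash
python3 -m handwheel '{"dp":[[2,-1,30],[2,-1,60],[2,-1,82],[2,-1,91],[2,-1,93],[2,-1,93]],"angular":[[0,0,0],[0,0,0],[0,0,0],[0,0,0],[0,0,0],[0,0,0]],"claw":[50,50,50,50,50,50]}' 40; python3 -m handwheel '{"dp":[[0,0,1],[0,0,1],[0,0,1],[0,0,1],[0,0,1],[0,0,-30],[0,0,-80],[0,0,-110]],"angular":[[0,0,0],[0,0,0],[0,0,0],[0,0,0],[0,0,0],[0,0,0],[0,0,0],[0,0,0]],"claw":[50,94,94,94,94,94,94,94]}' 40;python3 - <<'E'
from h import *
im=viewer.capture('top');im2=viewer.capture('side')
show('top',im,'red',56,amin=100);show('top',im,'green',50);show('side',im2,'green',50)
cv2.imwrite('pics/t9.png',im[:,:,::-1]);cv2.imwrite('pics/s9.png',im2[:,:,::-1])
go(441.3,64.7,120,14)
E
```

```text
t: 12.15
tcp_pos: [595.6, 204.5, 30.9]
ee_rot: [0.722, 0.692, 0.001, 0.001]
wrist_force: [0.0, 0.0, -3.1]
opening: 59.5
t: 13.15
tcp_pos: [595.8, 204.9, 142.8]
ee_rot: [0.722, 0.692, 0.002, 0.001]
wrist_force: [-0.1, 0.5, 0.9]
opening: 94.1
top red px [192.4 226.4] area 452 mean [590.1 298.2] rectc [590.9 295.6] size [45.2 88.5] ang 6.4
top red px [265.3 230.9] area 982 mean [584.4 130.1] rectc [584.6 135.1] size [ 89.4 105.4] ang 66.5
top red px [265.3 227.2] area 202 mean [592.7 130.3] rectc [592.9 130.4] size [30.4 36.5] ang -2.6
top green px [291.  295.2] area 202 mean [440.4  67. ] rectc [440.3  66.9] size [29.6 35.5] ang 14.1
top green px [185.3 318.5] area 145 mean [380.2 303.4] rectc [379.9 302.6] size [23.1 36. ] ang 11.2
side green px [191.4 201.7] area 63 mean [381.5 296.7] rectc [381.5 296.5] size [22.4 38.1] ang 16.2
side green px [224.9 223. ] area 55 mean [425.2 168.9] rectc [424.2 170.1] size [20.  35.7] ang 8.3
side green px [248.  244.9] area 121 mean [442.   62.3] rectc [442.   62.4] size [29.4 37.8] ang 13.8
tcp [597.5 205.3 145.1] j6 0.28 -> dp [-147.2 -150.3   23.2] ang [  0.6  -0.1 -16.4] rows>=3.4
```

View pics/s9.png

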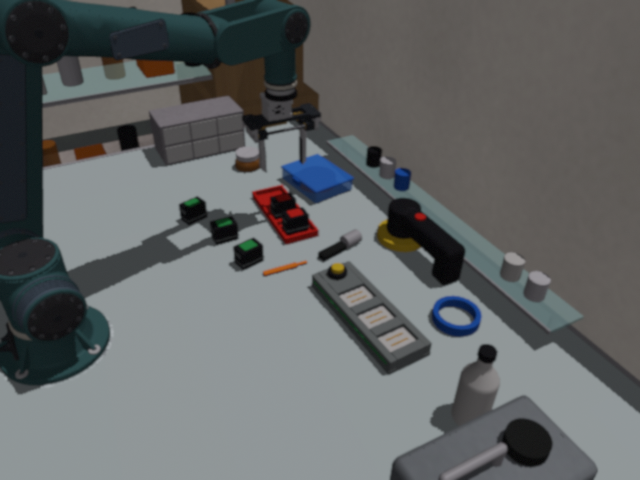

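Both reds stand in the tray, at (283,203) and (295,218). Next is the first green pack.

```bash
python3 -m handwheel '{"dp":[[-147,-150,20],[-147,-150,20],[-147,-150,20],[-147,-150,20],[-147,-150,20],[-147,-150,20]],"angular":[[0,0,-16.5],[0,0,-16.5],[0,0,-16.5],[0,0,-16.5],[0,0,-16.5],[0,0,-16.5]],"claw":[94,94,94,94,94,94]}' 40
python3 - <<'E'
from h import *
im2=viewer.capture('side');im=viewer.capture('top')
show('side',im2,'green',50);show('top',im,'green',50);show('top',im,'red',56,amin=100)
go(441.3,64.7,24,14)
E
```

```text
t: 14.0
tcp_pos: [439.1, 64.5, 119.2]
ee_rot: [0.615, 0.788, 0.0, -0.0]
wrist_force: [-1.0, 0.4, 0.2]
opening: 94.0
side green px [192.2 202.4] area 88 mean [382.2 293. ] rectc [382.9 293.1] size [28.9 39.1] ang 21.3
side green px [248.9 246.4] area 70 mean [441.8  56.1] rectc [443.1  55.7] size [21.3 37.2] ang 5.2
top green px [238.  301.8] area 134 mean [422.  185.6] rectc [422.3 185.6] size [19.8 34.9] ang 0.5
top green px [187.1 318.3] area 200 mean [380.8 299.4] rectc [380.7 299.4] size [29.7 35.9] ang 15.2
top red px [226.7 228.3] area 2490 mean [587.8 218.7] rectc [587.4 199.8] size [ 89.1 234.3] ang -89.5
top red px [231.6 225.1] area 204 mean [595.5 207.6] rectc [595.5 207.7] size [30.6 36.7] ang -2.2
top red px [265.3 227.2] area 202 mean [592.7 130.3] rectc [592.8 130.3] size [30.5 36.4] ang -2.5
tcp [439.5  64.7 119.5] j6 -0.23 -> dp [-0.5  1.8 95.5] ang [-0.  -0.   0.1] rows>=1.5
```

```bash
python3 -m handwheel '{"dp":[[-1,2,50],[-1,2,85],[-1,2,95],[-1,2,95],[-1,2,95],[-1,2,95],[-1,2,95],[-1,2,95]],"angular":[[0,0,0],[0,0,0],[0,0,0],[0,0,0],[0,0,0],[0,0,0],[0,0,0],[0,0,0]],"claw":[94,94,94,94,50,50,50,50]}' 40; python3 -m handwheel '{"dp":[[0,0,0],[0,0,0],[0,0,-30],[0,0,-60],[0,0,-95],[0,0,-95],[0,0,-95]],"angular":[[0,0,0],[0,0,0],[0,0,0],[0,0,0],[0,0,0],[0,0,0],[0,0,0]],"claw":[50,50,50,50,50,50,50]}' 40;python3 - <<'E'
from h import *
im2=viewer.capture('side')
cv2.imwrite('pics/s10.png',im2[:,:,::-1])
go(594.1,-320,120,3)
E
```

```text
t: 15.1
tcp_pos: [441.4, 63.6, 25.3]
ee_rot: [0.615, 0.788, 0.0, 0.0]
wrist_force: [0.9, 1.0, 1.4]
opening: 59.8
t: 15.98
tcp_pos: [439.7, 63.6, 117.6]
ee_rot: [0.615, 0.788, -0.001, -0.001]
wrist_force: [-0.1, -0.3, -2.9]
opening: 59.9
tcp [439.4  63.6 117.3] j6 -0.23 -> dp [-409.7   56.8   -3.4] ang [-0.3 -0.  11.1] rows>=6.6
```

View pics/s10.png

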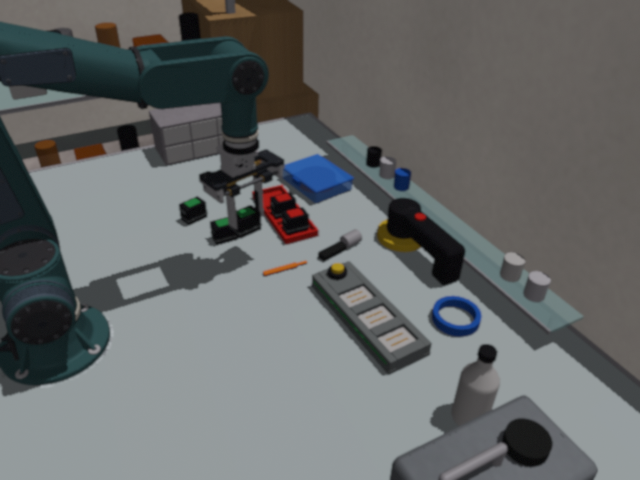

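The green pack is held and lifted, at (243,218). I'll carry it to nest 1.

```bash
python3 -m handwheel '{"dp":[[-25,4,-4],[-80,11,-4],[-138,19,-4],[-195,27,-4],[-252,35,-4],[-310,43,-4],[-368,51,-4],[-400,56,-4]],"angular":[[0,0,1],[0,0,2],[0,0,4],[0,0,6],[0,0,8],[0,0,10],[0,0,11],[0,0,11]],"claw":[50,50,50,50,50,50,50,50]}' 40; python3 -m handwheel '{"dp":[[-8,0,0],[-8,0,0],[-8,0,0],[-8,0,0]],"angular":[[0,0,0],[0,0,0],[0,0,0],[0,0,0]],"claw":[50,50,50,50]}'
python3 - <<'E'
from h import *
go(594.1,-320,120,3)
E
```

```text
t: 17.02
tcp_pos: [591.7, -313.1, 119.8]
ee_rot: [0.689, 0.725, -0.001, -0.002]
wrist_force: [-0.4, 0.3, -2.0]
opening: 59.6
t: 17.52
tcp_pos: [592.9, -317.4, 124.1]
ee_rot: [0.687, 0.726, 0.0, -0.0]
wrist_force: [0.2, -0.1, -2.3]
opening: 59.7
tcp [ 592.9 -317.4  124.1] j6 -0.63 -> dp [-2.7  1.   4.1] ang [ 0.  -0.   0.2] rows>=0.1
```

```bash
python3 -m handwheel '{"dp":[[-3,1,20],[-3,1,40],[-3,1,52],[-3,1,54],[-3,1,54],[-3,1,54]],"angular":[[0,0,0],[0,0,0],[0,0,0],[0,0,0],[0,0,0],[0,0,0]],"claw":[50,50,50,50,50,50]}' 40
python3 - <<'E'
from h import *
im2=viewer.capture('side');im=viewer.capture('top')
cv2.imwrite('pics/s11.png',cv2.resize(im2[230:390,300:500],None,fx=3.7,fy=3.7,interpolation=cv2.INTER_CUBIC)[:,:,::-1])
cv2.imwrite('pics/t11.png',cv2.resize(im[190:310,340:500],None,fx=4.5,fy=4.5,interpolation=cv2.INTER_CUBIC)[:,:,::-1])
go(594.1,-320,55,3)
E
```

```text
t: 18.27
tcp_pos: [594.7, -322.1, 70.8]
ee_rot: [0.688, 0.726, 0.0, 0.001]
wrist_force: [0.0, -1.1, -2.9]
opening: 59.9
tcp [ 594.6 -322.    70.8] j6 -0.63 -> dp [ 2.  -0.4 15.8] ang [0.1 0.1 0.1] rows>=0.3
```

View pics/s11.png

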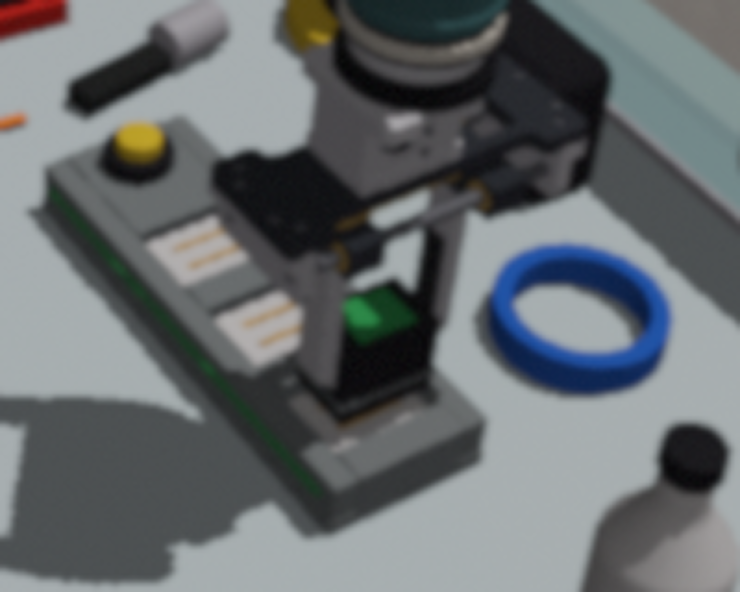

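View pics/t11.png

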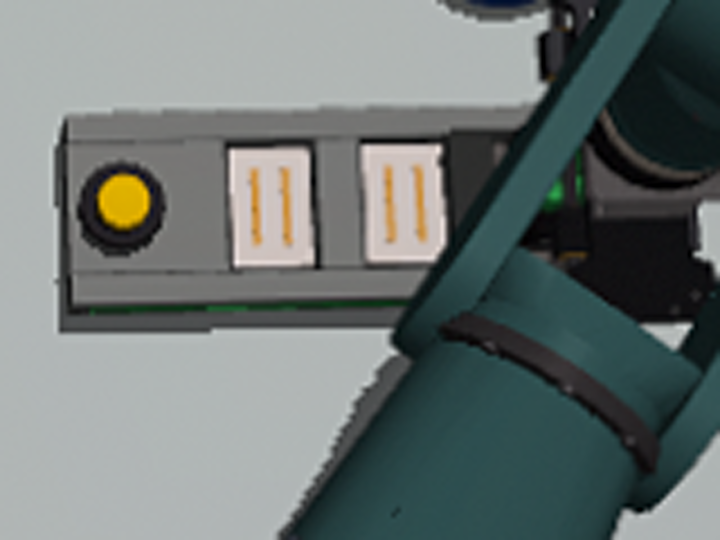

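The pack hovers squarely over nest 1 with the plate visible around it. I'll insert it gently and watch the force.

```bash
python3 -m handwheel '{"dp":[[2,0,0],[2,0,0],[2,0,5],[2,0,9],[2,0,11],[2,0,11],[2,0,11]],"angular":[[0,0,0],[0,0,0],[0,0,0],[0,0,0],[0,0,0],[0,0,0],[0,0,0]],"claw":[50,50,50,50,50,50,50]}' 40
python3 - <<'E'
from h import *
im2=viewer.capture('side')
cv2.imwrite('pics/s12.png',cv2.resize(im2[230:390,300:500],None,fx=3.7,fy=3.7,interpolation=cv2.INTER_CUBIC)[:,:,::-1])
print(bot.sense()['wrist_force'])
go(594.1,-320,55,3)
E
```

```text
t: 19.25
tcp_pos: [594.1, -319.7, 58.9]
ee_rot: [0.688, 0.726, 0.0, 0.0]
wrist_force: [0.5, 0.5, -1.7]
opening: 59.7
[ 0.1 -0.2 -2.6]
tcp [ 594.1 -319.8   59. ] j6 -0.63 -> dp [-0.2 -0.   4. ] ang [0.  0.  0.1] rows>=0.1
```

View pics/s12.png

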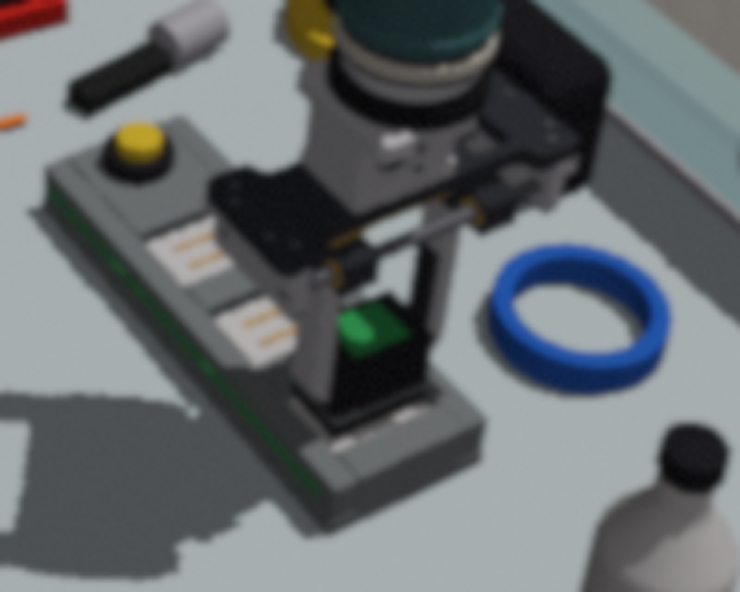

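No contact force with the underside at about z=34, so it is in the pocket. I'll press down, 15 mm in total.

```bash
python3 -m handwheel '{"dp":[[0,0,3],[0,0,5],[0,0,8],[0,0,10],[0,0,10]],"angular":[[0,0,0],[0,0,0],[0,0,0],[0,0,0],[0,0,0]],"claw":[50,50,50,50,50]}' 60; python3 -m handwheel '{"dp":[[0,0,2],[0,0,4],[0,0,6],[0,0,6]],"angular":[[0,0,0],[0,0,0],[0,0,0],[0,0,0]],"claw":[50,50,50,50]}' 60
```

```text
t: 19.92
tcp_pos: [594.2, -319.9, 51.3]
ee_rot: [0.688, 0.726, 0.0, 0.001]
wrist_force: [-3.0, 1.5, 5.8]
opening: 59.8
t: 20.42
tcp_pos: [594.2, -319.9, 45.4]
ee_rot: [0.688, 0.726, 0.0, 0.001]
wrist_force: [-3.4, 1.6, 7.4]
opening: 59.5
```

```bash
python3 -m handwheel '{"dp":[[0,0,2],[0,0,4],[0,0,4]],"angular":[[0,0,0],[0,0,0],[0,0,0]],"claw":[50,50,50]}' 60
```

```text
t: 20.8
tcp_pos: [594.3, -320.0, 45.3]
ee_rot: [0.688, 0.726, 0.0, 0.002]
wrist_force: [-6.6, 4.2, 18.5]
opening: 59.8
```

It bottomed out: z stays at 45.3 while the force rose to 18.5 N. I'll release.

```bash
python3 -m handwheel '{"dp":[[0,0,-3],[0,0,-3],[0,0,-3],[0,0,-3],[0,0,-3],[0,0,-30],[0,0,-80],[0,0,-80]],"angular":[[0,0,0],[0,0,0],[0,0,0],[0,0,0],[0,0,0],[0,0,0],[0,0,0],[0,0,0]],"claw":[50,94,94,94,94,94,94,94]}' 40;python3 - <<'E'
from h import *
im=viewer.capture('top');im2=viewer.capture('side')
show('top',im,'green',50);show('side',im2,'green',50)
show('side',im2,'green',70);
cv2.imwrite('pics/s13.png',im2[:,:,::-1]);
go(422.7,177.3,120,-1)
E
```

```text
t: 21.8
tcp_pos: [596.8, -321.4, 124.8]
ee_rot: [0.688, 0.726, 0.001, 0.005]
wrist_force: [0.7, -1.0, -0.0]
opening: 94.3
top green px [240.3 301.8] area 206 mean [422.1 180.4] rectc [422.1 180.2] size [30.6 35.4] ang -2.8
top green px [187.1 318.3] area 202 mean [380.9 299.4] rectc [380.7 299.4] size [29.8 36. ] ang 15.2
side green px [192.2 202.5] area 93 mean [382.3 292.4] rectc [383.  292.5] size [29.5 40.2] ang 20.3
side green px [223.4 222.2] area 107 mean [423.1 173.8] rectc [423.2 173.8] size [29.6 39.6] ang -0.2
side green px [391.7 323.4] area 52 mean [ 597.2 -297.8] rectc [ 596.7 -298.2] size [18.4 18.8] ang -65.3
side green px [192.2 202.5] area 93 mean [374.9 261.7] rectc [375.6 261.9] size [28.8 39.2] ang 20.3
side green px [223.4 222.2] area 107 mean [414.7 146.1] rectc [414.8 146.1] size [28.8 38.6] ang -0.2
side green px [391.7 323.4] area 52 mean [ 584.3 -313.4] rectc [ 583.9 -313.8] size [17.9 18.4] ang -65.3
tcp [ 594.3 -319.8  119.1] j6 -0.63 -> dp [ 505.6 -144.6   -1.4] ang [0.1 0.  4.1] rows>=8.4
```

View pics/s13.png

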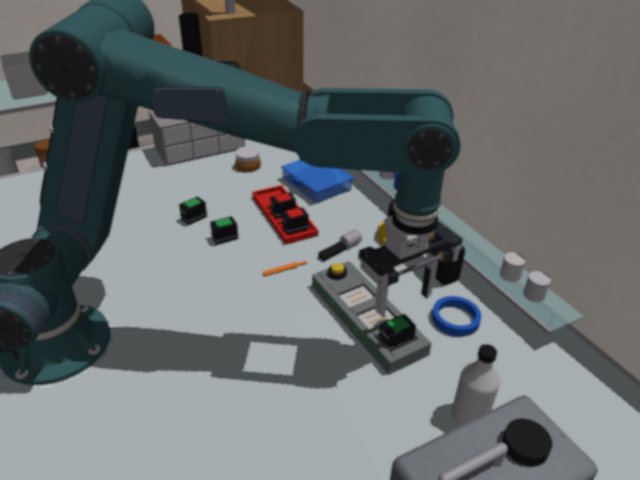

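The first green pack sits low in nest 1 at (398,328). Next is the second green pack.

```bash
python3 -m handwheel '{"dp":[[505,-145,-5],[505,-145,-5],[505,-145,-5],[505,-145,-5],[505,-145,-5],[505,-145,-5],[505,-145,-5],[505,-145,-5]],"angular":[[0,0,4],[0,0,4],[0,0,4],[0,0,4],[0,0,4],[0,0,4],[0,0,4],[0,0,4]],"claw":[94,94,94,94,94,94,94,94]}' 40;python3 -m handwheel '{"dp":[[24,-7,0],[24,-7,0],[24,-7,0],[24,-7,0]],"angular":[[0,0,0],[0,0,0],[0,0,0],[0,0,0]],"claw":[94,94,94,94]}' 40
python3 - <<'E'
from h import *
im2=viewer.capture('side');im=viewer.capture('top')
show('top',im,'green',50);show('top',im,'green',70);show('side',im2,'green',70)
cv2.imwrite('pics/s14.png',im2[:,:,::-1]);
go(422.7,177.3,24,-1)
E
```

```text
t: 22.9
tcp_pos: [428.2, 154.2, 121.3]
ee_rot: [0.713, 0.701, -0.001, -0.001]
wrist_force: [-0.1, -0.7, -0.4]
opening: 93.9
t: 23.4
tcp_pos: [424.0, 175.8, 122.9]
ee_rot: [0.713, 0.701, -0.001, -0.0]
wrist_force: [-0.0, -1.0, 0.8]
opening: 94.2
top green px [462.1 231.1] area 194 mean [ 597.4 -321.3] rectc [ 597.6 -321.3] size [30.2 35.8] ang 0.9
top green px [462.1 231.1] area 194 mean [ 593.5 -316.6] rectc [ 593.7 -316.5] size [29.8 35.3] ang 0.9
side green px [191.5 202.5] area 78 mean [373.1 262.3] rectc [374.5 262.3] size [27.8 35.6] ang 31.6
side green px [398.2 323.5] area 218 mean [ 595.2 -319.3] rectc [ 595.1 -318.7] size [31.7 37.1] ang 7.9
tcp [424.2 175.9 123.3] j6 0.29 -> dp [ 1.4 -1.5 99.3] ang [-0.  0. -0.] rows>=1.6
```

View pics/s14.png

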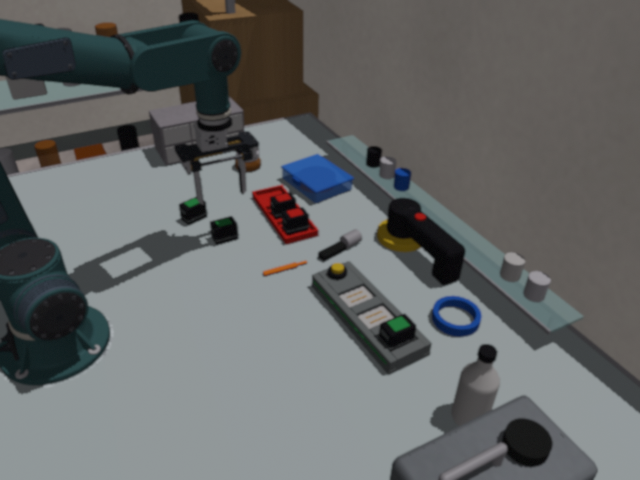

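The pack in nest 1 measures within about 2 mm of the nest centre, at z=70. I'll grasp the second green pack.

```bash
python3 -m handwheel '{"dp":[[1,-2,50],[1,-2,85],[1,-2,98],[1,-2,98],[1,-2,98],[1,-2,98],[1,-2,98],[1,-2,98]],"angular":[[0,0,0],[0,0,0],[0,0,0],[0,0,0],[0,0,0],[0,0,0],[0,0,0],[0,0,0]],"claw":[94,94,94,94,50,50,50,50]}' 40; python3 -m handwheel '{"dp":[[0,0,0],[0,0,0],[0,0,-30],[0,0,-60],[0,0,-95],[0,0,-95],[0,0,-95]],"angular":[[0,0,0],[0,0,0],[0,0,0],[0,0,0],[0,0,0],[0,0,0],[0,0,0]],"claw":[50,50,50,50,50,50,50]}' 40;python3 - <<'E'
from h import *
im2=viewer.capture('side')
cv2.imwrite('pics/s15.png',im2[:,:,::-1])
go(590.5,-250.1,120,3)
E
```

```text
t: 24.5
tcp_pos: [422.4, 178.1, 26.1]
ee_rot: [0.713, 0.701, 0.001, 0.0]
wrist_force: [0.3, 0.5, 2.3]
opening: 59.7
t: 25.38
tcp_pos: [420.5, 177.5, 118.2]
ee_rot: [0.713, 0.701, -0.002, -0.001]
wrist_force: [0.7, 1.0, -4.6]
opening: 59.6
tcp [420.2 177.5 117.8] j6 0.29 -> dp [-424.7  177.2   -2.4] ang [-0.3  0.1 -3.9] rows>=7.4
```

View pics/s15.png

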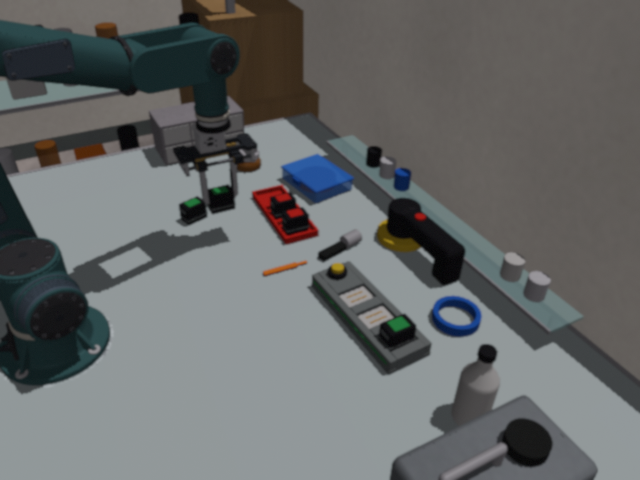

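The second green pack is held at (220,197). TCP was at 26 above its underside. I'll carry it to nest 2.

```bash
python3 -m handwheel '{"dp":[[-20,8,-4],[-70,29,-4],[-125,52,-4],[-180,75,-4],[-235,98,-4],[-290,121,-4],[-345,144,-4],[-395,165,-4]],"angular":[[0,0,-1],[0,0,-1],[0,0,-2],[0,0,-2],[0,0,-3],[0,0,-4],[0,0,-4],[0,0,-4]],"claw":[50,50,50,50,50,50,50,50]}' 40; python3 -m handwheel '{"dp":[[-20,8,0],[-30,12,0],[-30,12,0],[-30,12,0],[-30,12,0]],"angular":[[0,0,0],[0,0,0],[0,0,0],[0,0,0],[0,0,0]],"claw":[50,50,50,50,50]}'
python3 - <<'E'
from h import *
go(590.5,-250.1,70,3)
E
```

```text
t: 26.42
tcp_pos: [579.7, -221.2, 121.3]
ee_rot: [0.688, 0.726, -0.001, -0.002]
wrist_force: [1.2, 0.8, -2.8]
opening: 59.8
t: 27.05
tcp_pos: [593.9, -247.8, 124.8]
ee_rot: [0.687, 0.726, 0.0, -0.0]
wrist_force: [0.1, 0.2, -3.7]
opening: 59.5
tcp [ 593.9 -247.8  124.8] j6 -0.54 -> dp [-2.1 -3.6 54.7] ang [ 0.  -0.   0.1] rows>=0.9
```

```bash
python3 -m handwheel '{"dp":[[-1,-4,20],[-1,-4,40],[-1,-4,52],[-1,-4,54],[-1,-4,54],[-1,-4,54],[-1,-4,54]],"angular":[[0,0,0],[0,0,0],[0,0,0],[0,0,0],[0,0,0],[0,0,0],[0,0,0]],"claw":[50,50,50,50,50,50,50]}' 40
python3 - <<'E'
from h import *
im2=viewer.capture('side')
cv2.imwrite('pics/s16.png',cv2.resize(im2[230:390,300:500],None,fx=3.7,fy=3.7,interpolation=cv2.INTER_CUBIC)[:,:,::-1])
go(590.5,-250.1,56,3)
E
```

```text
t: 27.92
tcp_pos: [590.6, -250.5, 71.4]
ee_rot: [0.688, 0.726, 0.0, 0.001]
wrist_force: [0.4, -0.1, -3.7]
opening: 59.7
tcp [ 590.4 -250.4   71.2] j6 -0.54 -> dp [ 0.3  0.1 15.2] ang [0.1 0.  0.1] rows>=0.2
```

View pics/s16.png

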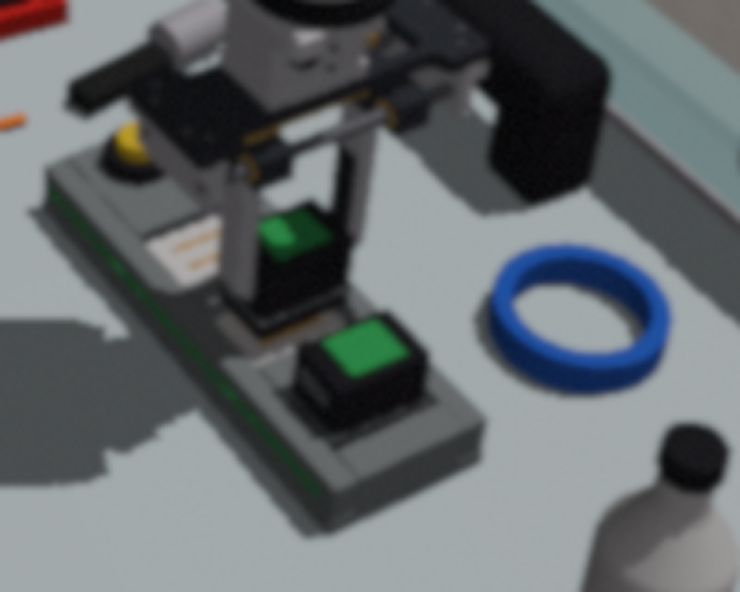

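The pack hovers correctly over nest 2, and nest 1's pack is flush. I'll insert it.

```bash
python3 -m handwheel '{"dp":[[0,0,5],[0,0,9],[0,0,11],[0,0,11],[0,0,11]],"angular":[[0,0,0],[0,0,0],[0,0,0],[0,0,0],[0,0,0]],"claw":[50,50,50,50,50]}' 60; python3 -m handwheel '{"dp":[[0,0,3],[0,0,5],[0,0,8],[0,0,10],[0,0,10]],"angular":[[0,0,0],[0,0,0],[0,0,0],[0,0,0],[0,0,0]],"claw":[50,50,50,50,50]}' 60
```

```text
t: 28.6
tcp_pos: [590.2, -250.2, 59.6]
ee_rot: [0.688, 0.726, 0.0, 0.0]
wrist_force: [-0.4, -0.1, -3.3]
opening: 59.3
t: 29.22
tcp_pos: [590.4, -250.4, 51.8]
ee_rot: [0.688, 0.726, 0.0, 0.001]
wrist_force: [-2.4, 1.8, 5.3]
opening: 59.9
```

```bash
python3 -m handwheel '{"dp":[[0,0,3],[0,0,5],[0,0,7],[0,0,7],[0,0,7]],"angular":[[0,0,0],[0,0,0],[0,0,0],[0,0,0],[0,0,0]],"claw":[50,50,50,50,50]}' 60
```

```text
t: 29.85
tcp_pos: [590.4, -250.4, 46.1]
ee_rot: [0.688, 0.726, 0.0, 0.001]
wrist_force: [-3.8, 2.1, 9.3]
opening: 59.4
```

```bash
python3 -m handwheel '{"dp":[[0,0,2],[0,0,3],[0,0,3]],"angular":[[0,0,0],[0,0,0],[0,0,0]],"claw":[50,50,50]}' 60
```

```text
t: 30.22
tcp_pos: [590.4, -250.4, 46.1]
ee_rot: [0.688, 0.726, 0.0, 0.001]
wrist_force: [-8.3, 4.7, 19.6]
opening: 59.5
```

It bottomed out at 46.1, as expected for a grip 26 mm up. I'll release and go to the last green pack.

```bash
python3 -m handwheel '{"dp":[[0,0,-3],[0,0,-3],[0,0,-3],[0,0,-3],[0,0,-3],[0,0,-30],[0,0,-80],[0,0,-80]],"angular":[[0,0,0],[0,0,0],[0,0,0],[0,0,0],[0,0,0],[0,0,0],[0,0,0],[0,0,0]],"claw":[50,94,94,94,94,94,94,94]}' 40;python3 - <<'E'
from h import *
im=viewer.capture('top');im2=viewer.capture('side')
show('top',im,'green',50);show('side',im2,'green',50)
go(382,296,120,17)
E
```

```text
t: 31.22
tcp_pos: [593.0, -251.7, 125.3]
ee_rot: [0.688, 0.726, 0.002, 0.005]
wrist_force: [-0.2, 0.4, -0.4]
opening: 94.0
top green px [187.1 318.3] area 202 mean [380.9 299.4] rectc [380.8 299.3] size [29.8 36. ] ang 15.1
side green px [192.2 202.4] area 92 mean [382.3 292.6] rectc [383.  292.8] size [29.1 40. ] ang 20.4
side green px [370.7 301.8] area 42 mean [ 593.2 -227.3] rectc [ 593.3 -227.2] size [15.5 19.4] ang -26.0
side green px [398.  323.5] area 236 mean [ 608.1 -303.5] rectc [ 608.3 -303.1] size [33.5 39.3] ang 2.1
tcp [ 590.4 -250.3  119.8] j6 -0.54 -> dp [ 556.7 -178.8   -0.7] ang [  0.1   0.  -13.9] rows>=9.4
```

```bash
python3 -m handwheel '{"dp":[[557,-179,-5],[557,-179,-5],[557,-179,-5],[557,-179,-5],[557,-179,-5],[557,-179,-5],[557,-179,-5],[557,-179,-5]],"angular":[[0,0,-14],[0,0,-14],[0,0,-14],[0,0,-14],[0,0,-14],[0,0,-14],[0,0,-14],[0,0,-14]],"claw":[94,94,94,94,94,94,94,94]}' 40;python3 - <<'E'
from h import *
go(382,296,120,17)
E
```

```text
t: 32.33
tcp_pos: [409.7, 218.1, 121.6]
ee_rot: [0.594, 0.804, -0.001, -0.001]
wrist_force: [-0.3, -0.0, 0.2]
opening: 94.3
tcp [409.7 218.1 121.6] j6 0.07 -> dp [82.6 -3.6  1.6] ang [-0.2  0.   0.1] rows>=1.3
```

```bash
python3 -m handwheel '{"dp":[[80,-2,0],[80,-2,0],[80,-2,0],[80,-2,0],[80,-2,0]],"angular":[[0,0,0],[0,0,0],[0,0,0],[0,0,0],[0,0,0]],"claw":[94,94,94,94,94]}' 40;python3 - <<'E'
from h import *
im2=viewer.capture('side');im=viewer.capture('top')
show('top',im,'green',50);show('top',im,'green',70);show('side',im2,'green',50)
cv2.imwrite('pics/s17.png',im2[:,:,::-1]);
go(382,296,24,17)
E
```

```text
t: 32.95
tcp_pos: [387.1, 291.3, 123.6]
ee_rot: [0.595, 0.803, -0.0, 0.0]
wrist_force: [-0.3, -0.1, -0.3]
opening: 93.8
top green px [462.1 231.1] area 194 mean [ 597.4 -321.3] rectc [ 597.6 -321.3] size [30.2 35.8] ang 0.4
top green px [432.4 231.9] area 199 mean [ 593.5 -251.8] rectc [ 593.4 -251.9] size [30.2 36.6] ang 3.0
top green px [191.7 318.1] area 54 mean [381.8 288.8] rectc [383.4 290.6] size [11.3 35.2] ang 11.0
top green px [462.1 231.1] area 194 mean [ 593.5 -316.6] rectc [ 593.7 -316.5] size [29.8 35.3] ang 0.4
top green px [432.4 231.9] area 199 mean [ 589.7 -248.1] rectc [ 589.6 -248.2] size [29.8 36.1] ang 3.0
top green px [191.7 318.1] area 54 mean [381.  284.7] rectc [382.7 286.4] size [11.1 34.7] ang 11.0
side green px [376.9 302.1] area 192 mean [ 604.1 -233.8] rectc [ 603.9 -233. ] size [32.6 38.1] ang 9.5
side green px [398.  323.4] area 222 mean [ 608.1 -303.4] rectc [ 608.3 -303.1] size [32.5 37.7] ang 4.1
tcp [387.1 291.7 123.8] j6 0.23 -> dp [ 5.6 -3.6 99.8] ang [ 0.   0.  -0.1] rows>=1.6
```

View pics/s17.png

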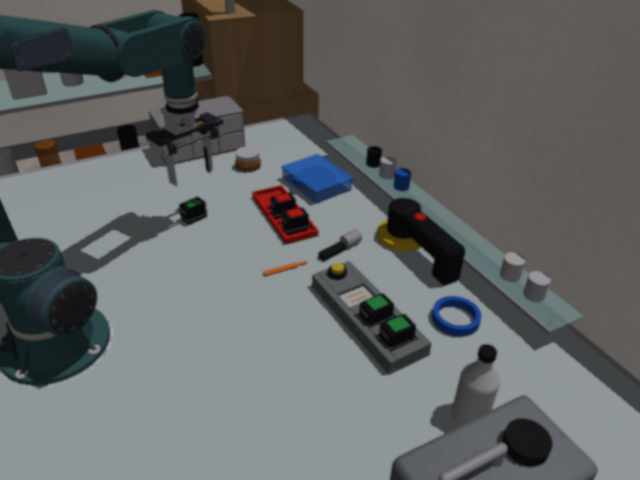

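Both docked packs sit low at (376,305) and (398,330), and the last green pack is at (193,208). I'll grasp it.

```bash
python3 -m handwheel '{"dp":[[5,-3,50],[5,-3,85],[4,-3,99],[4,-3,99],[4,-3,99],[4,-3,99],[4,-3,99],[4,-3,99]],"angular":[[0,0,0],[0,0,0],[0,0,0],[0,0,0],[0,0,0],[0,0,0],[0,0,0],[0,0,0]],"claw":[94,94,94,94,50,50,50,50]}' 40; python3 -m handwheel '{"dp":[[0,0,0],[0,0,0],[0,0,-30],[0,0,-60],[0,0,-95],[0,0,-95],[0,0,-95]],"angular":[[0,0,0],[0,0,0],[0,0,0],[0,0,0],[0,0,0],[0,0,0],[0,0,0]],"claw":[50,50,50,50,50,50,50]}' 40;python3 - <<'E'
from h import *
im2=viewer.capture('side')
cv2.imwrite('pics/s18.png',cv2.resize(im2[100:260,120:320],None,fx=3.7,fy=3.7,interpolation=cv2.INTER_CUBIC)[:,:,::-1])
go(586.7,-180,120,3)
E
```

```text
t: 34.05
tcp_pos: [382.5, 295.9, 25.4]
ee_rot: [0.594, 0.804, 0.0, 0.0]
wrist_force: [-0.9, -0.8, 1.3]
opening: 59.7
t: 34.92
tcp_pos: [381.4, 295.1, 117.6]
ee_rot: [0.594, 0.804, -0.001, -0.001]
wrist_force: [-0.7, 1.1, -2.6]
opening: 59.3
tcp [381.1 294.9 117.2] j6 0.24 -> dp [-514.3   57.1   -2.5] ang [-0.2  0.1 14.1] rows>=8.3
```

View pics/s18.png

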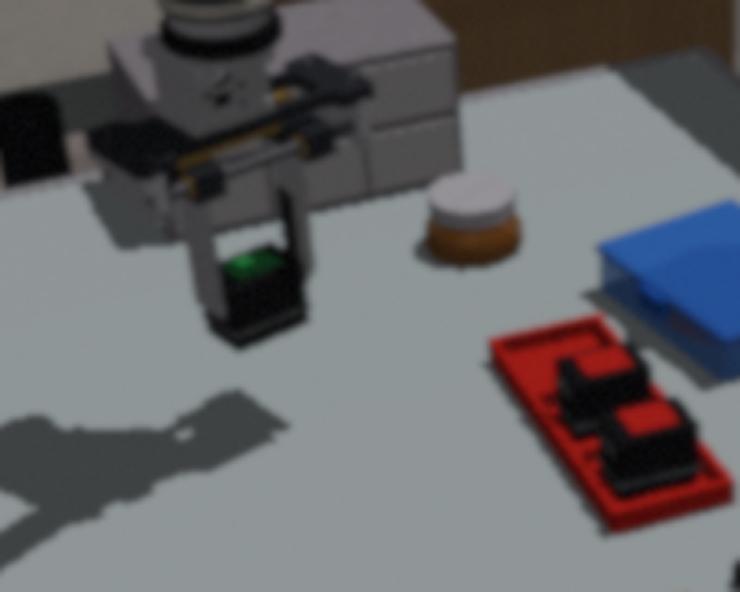

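The last green pack is held upright and both reds stand in the tray.

```bash
python3 -m handwheel '{"dp":[[-20,2,-4],[-70,8,-4],[-125,14,-4],[-180,20,-4],[-235,26,-4],[-290,32,-4],[-345,38,-4],[-400,44,-4]],"angular":[[0,0,1],[0,0,2],[0,0,4],[0,0,6],[0,0,8],[0,0,10],[0,0,12],[0,0,14]],"claw":[50,50,50,50,50,50,50,50]}' 40
python3 - <<'E'
from h import *
go(586.7,-180,120,3)
E
```

```text
t: 35.98
tcp_pos: [541.2, -75.2, 121.1]
ee_rot: [0.688, 0.725, -0.001, -0.002]
wrist_force: [-0.1, 0.1, -3.0]
opening: 59.6
tcp [541.2 -75.2 121.1] j6 -0.29 -> dp [-107.1   40.     0.8] ang [-0.2 -0.1 -0. ] rows>=1.8
```

```bash
python3 -m handwheel '{"dp":[[-45,17,-1],[-85,32,-1],[-103,38,-1],[-103,38,-1],[-103,38,-1],[-103,38,-1]],"angular":[[0,0,0],[0,0,0],[0,0,0],[0,0,0],[0,0,0],[0,0,0]],"claw":[50,50,50,50,50,50]}' 40
python3 - <<'E'
from h import *
go(586.7,-180,71,3)
E
```

```text
t: 36.72
tcp_pos: [585.1, -173.0, 124.9]
ee_rot: [0.687, 0.726, 0.0, -0.0]
wrist_force: [0.4, 0.8, -2.6]
opening: 60.0
tcp [ 585.1 -173.   124.9] j6 -0.44 -> dp [-7.1  1.3 53.9] ang [-0.  -0.   0.2] rows>=0.9
```

```bash
python3 -m handwheel '{"dp":[[-5,1,20],[-5,1,40],[-5,1,52],[-5,1,54],[-5,1,54],[-5,1,54],[-5,1,54]],"angular":[[0,0,0],[0,0,0],[0,0,0],[0,0,0],[0,0,0],[0,0,0],[0,0,0]],"claw":[50,50,50,50,50,50,50]}' 40
python3 - <<'E'
from h import *
im2=viewer.capture('side')
cv2.imwrite('pics/s19.png',cv2.resize(im2[220:380,280:480],None,fx=3.7,fy=3.7,interpolation=cv2.INTER_CUBIC)[:,:,::-1])
go(586.7,-180,55,3)
E
```

```text
t: 37.6
tcp_pos: [587.1, -179.7, 71.7]
ee_rot: [0.688, 0.726, 0.0, 0.001]
wrist_force: [0.8, 0.4, -1.8]
opening: 59.4
tcp [ 587.  -179.7   71.5] j6 -0.44 -> dp [-0.3 -0.4 16.5] ang [0.1 0.  0.1] rows>=0.3
```

View pics/s19.png

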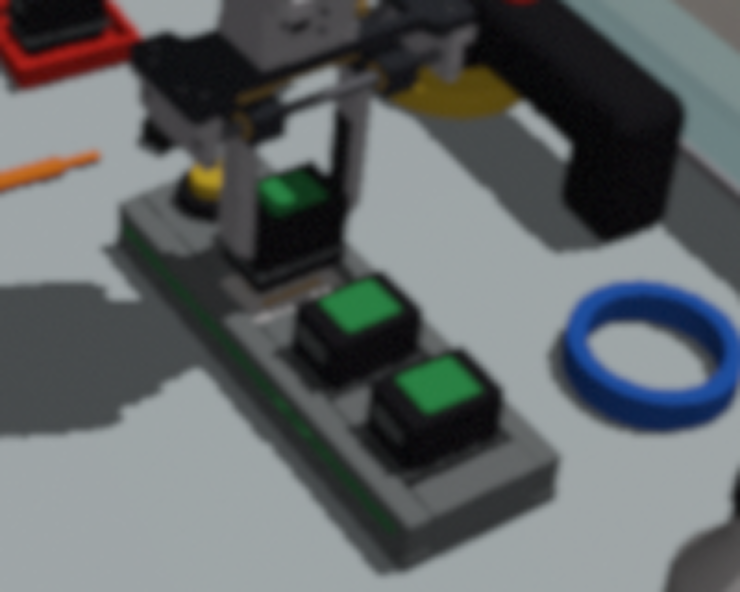

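The pack hovers over nest 3, with the other two seated side by side. I'll insert it.

```bash
python3 -m handwheel '{"dp":[[0,0,5],[0,0,9],[0,0,12],[0,0,12],[0,0,12]],"angular":[[0,0,0],[0,0,0],[0,0,0],[0,0,0],[0,0,0]],"claw":[50,50,50,50,50]}' 60; python3 -m handwheel '{"dp":[[0,0,3],[0,0,5],[0,0,8],[0,0,10],[0,0,10]],"angular":[[0,0,0],[0,0,0],[0,0,0],[0,0,0],[0,0,0]],"claw":[50,50,50,50,50]}' 60
```

```text
t: 38.28
tcp_pos: [586.7, -179.5, 58.8]
ee_rot: [0.688, 0.726, 0.0, 0.0]
wrist_force: [0.1, -0.5, -2.9]
opening: 59.8
t: 38.9
tcp_pos: [586.9, -179.6, 51.0]
ee_rot: [0.688, 0.726, 0.0, 0.001]
wrist_force: [-4.2, 1.4, 5.4]
opening: 59.7
```

```bash
python3 -m handwheel '{"dp":[[0,0,3],[0,0,5],[0,0,7],[0,0,7],[0,0,7]],"angular":[[0,0,0],[0,0,0],[0,0,0],[0,0,0],[0,0,0]],"claw":[50,50,50,50,50]}' 60
```

```text
t: 39.52
tcp_pos: [586.9, -179.6, 45.4]
ee_rot: [0.688, 0.726, 0.0, 0.001]
wrist_force: [-4.9, 1.9, 9.9]
opening: 59.7
```

```bash
python3 -m handwheel '{"dp":[[0,0,2],[0,0,3],[0,0,3]],"angular":[[0,0,0],[0,0,0],[0,0,0]],"claw":[50,50,50]}' 60
```

```text
t: 39.9
tcp_pos: [586.9, -179.7, 45.3]
ee_rot: [0.688, 0.726, 0.0, 0.001]
wrist_force: [-9.1, 4.0, 20.7]
opening: 59.3
```

Home again: 45.3 with force rising to 20.7 N. I'll release, lift and move aside for an unobstructed look.

```bash
python3 -m handwheel '{"dp":[[0,0,-3],[0,0,-3],[0,0,-3],[0,0,-3],[0,0,-3],[0,0,-30],[0,0,-80],[0,0,-90]],"angular":[[0,0,0],[0,0,0],[0,0,0],[0,0,0],[0,0,0],[0,0,0],[0,0,0],[0,0,0]],"claw":[50,94,94,94,94,94,94,94]}' 40;python3 -m handwheel '{"dp":[[200,-200,0],[200,-200,0],[200,-200,0],[200,-200,0],[200,-200,0],[200,-200,0],[200,-200,0]],"angular":[[0,0,0],[0,0,0],[0,0,0],[0,0,0],[0,0,0],[0,0,0],[0,0,0]],"claw":[0,0,0,0,0,0,0]}' 20
python3 - <<'E'
from h import *
im=viewer.capture('top');im2=viewer.capture('side')
show('top',im,'green',70);show('side',im2,'green',70)
show('top',im,'red',56,amin=100);show('side',im2,'red',56,amin=60)
show('top',im,'yellow',52);show('side',im2,'yellow',52)
cv2.imwrite('pics/t20.png',im[:,:,::-1]);cv2.imwrite('pics/s20.png',im2[:,:,::-1])
E
```

```text
t: 40.9
tcp_pos: [588.9, -180.3, 133.2]
ee_rot: [0.688, 0.726, 0.002, 0.004]
wrist_force: [0.8, -0.3, 0.5]
opening: 94.2
t: 41.78
tcp_pos: [376.7, 9.1, 128.4]
ee_rot: [0.688, 0.726, -0.0, 0.0]
wrist_force: [0.4, 0.4, -1.1]
opening: 27.3
top green px [462.1 231.1] area 194 mean [ 593.5 -316.6] rectc [ 593.7 -316.5] size [29.8 35.3] ang 0.8
top green px [432.4 231.9] area 198 mean [ 589.7 -248.1] rectc [ 589.6 -248.2] size [29.7 36.1] ang 4.1
top green px [400.8 232.5] area 200 mean [ 586.3 -176. ] rectc [ 586.6 -176. ] size [30.  35.5] ang 6.0
side green px [356.5 281.3] area 174 mean [ 587.3 -179. ] rectc [ 587.4 -179. ] size [31.2 37.7] ang 5.2
side green px [376.7 302. ] area 204 mean [ 590.9 -250.7] rectc [ 591.1 -250.4] size [32.4 38. ] ang 5.4
side green px [398.  323.4] area 228 mean [ 595.  -318.9] rectc [ 595.2 -318.6] size [32.1 37.5] ang 3.4
top red px [229.7 229.5] area 2657 mean [585.2 211.8] rectc [587.4 199.8] size [ 89.1 234.4] ang 87.0
top red px [231.6 225.1] area 203 mean [595.5 207.6] rectc [595.6 207.8] size [30.6 36.4] ang -2.1
top red px [265.3 227.2] area 201 m
[... 183 characters left out ...]
8 211.9] area 125 mean [594.4 128.3] rectc [594.  134.8] size [39.2 50.5] ang 42.0
side red px [419.8 216.1] area 69 mean [862.1 -26.2] rectc [861.6 -25.9] size [28.6 32.1] ang 61.4
top yellow px [309.9 140.5] area 184 mean [803.3  35.4] rectc [798.1  35.7] size [20.5 72.3] ang 1.9
top yellow px [339.1 161.2] area 41 mean [754.5 -34.1] rectc [754.1 -33.8] size [ 9.4 32.9] ang -66.6
top yellow px [367.1 234.2] area 112 mean [ 583.7 -101.3] rectc [ 583.8 -101.4] size [26.2 27.8] ang -3.2
side yellow px [388.7 241. ] area 52 mean [739.6 -73.2] rectc [740.4 -73. ] size [17.5 34.3] ang -74.5
side yellow px [337.5 267.6] area 83 mean [ 585.3 -103.8] rectc [ 585.1 -103.3] size [27.4 27.8] ang -75.6
```

View pics/t20.png

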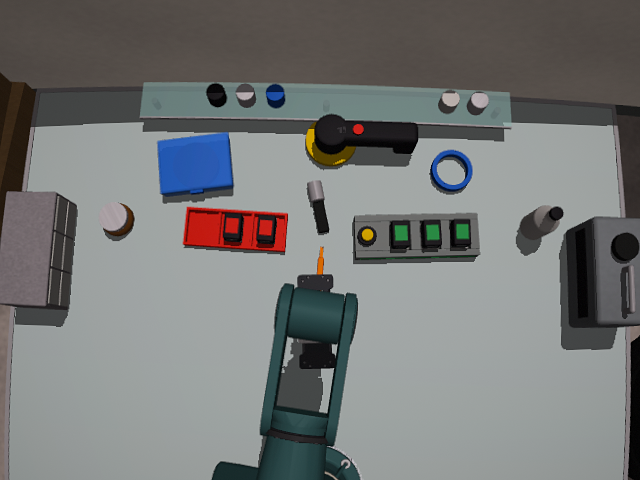

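View pics/s20.png

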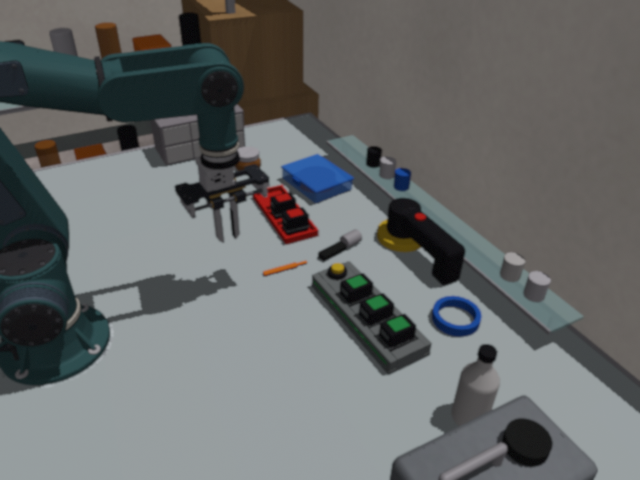

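All five are in place: greens at top-view (401,233), (432,232) and (462,231), reds at (232,225) and (265,227). The button is at about (584.5, -102.6) with its top near z=52, so I'll go press it.

Run:
```python
from h import *
go(584.5,-102.6,90,3)
```

```text
tcp [376.9   8.8 128.5] j6 -0.18 -> dp [-122.1  201.5   38.4] ang [-0.  0.  0.] rows>=3.8
```

```bash
python3 -m handwheel '{"dp":[[-121,201,30],[-121,201,30],[-121,201,30],[-121,201,30],[-121,201,30],[-121,201,30],[-121,201,30],[-121,201,30]],"angular":[[0,0,0],[0,0,0],[0,0,0],[0,0,0],[0,0,0],[0,0,0],[0,0,0],[0,0,0]],"claw":[0,0,0,0,0,0,0,0]}' 20
python3 - <<'E'
from h import *
im2=viewer.capture('side')
cv2.imwrite('pics/s21.png',cv2.resize(im2[180:340,250:450],None,fx=3.7,fy=3.7,interpolation=cv2.INTER_CUBIC)[:,:,::-1])
go(584.5,-102.6,58,3)
E
```

```text
t: 42.88
tcp_pos: [583.0, -100.1, 99.9]
ee_rot: [0.688, 0.726, 0.0, 0.001]
wrist_force: [0.6, 0.1, -0.8]
opening: 0.8
tcp [ 583.1 -100.    99.8] j6 -0.32 -> dp [-2.6  1.2 41.9] ang [0.1 0.  0.1] rows>=0.7
```

View pics/s21.png

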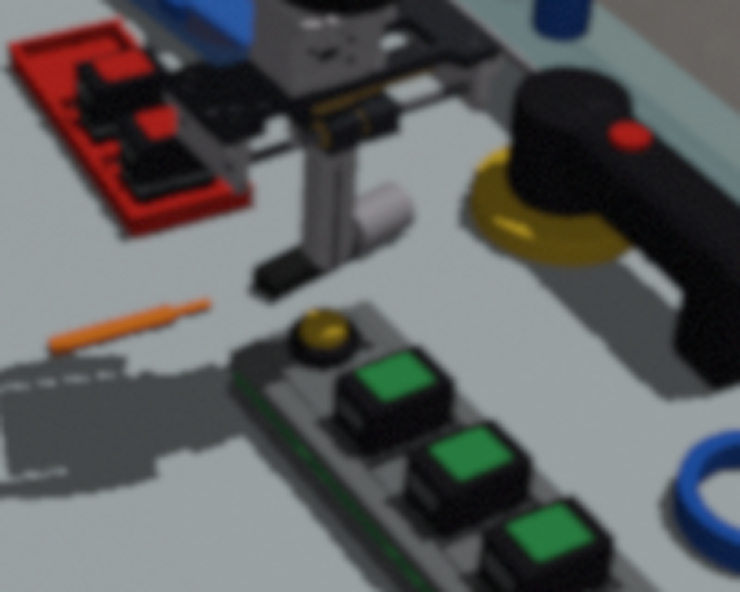

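The closed fingers are above the button, which is at (322,335) in the crop. I'll lower to just above it.

```bash
python3 -m handwheel '{"dp":[[-2,1,20],[-2,1,36],[-2,1,42],[-2,1,42],[-2,1,42],[-2,1,42]],"angular":[[0,0,0],[0,0,0],[0,0,0],[0,0,0],[0,0,0],[0,0,0]],"claw":[0,0,0,0,0,0]}' 20; python3 -m handwheel '{"dp":[[0,0,3],[0,0,5],[0,0,6],[0,0,6]],"angular":[[0,0,0],[0,0,0],[0,0,0],[0,0,0]],"claw":[0,0,0,0]}'
```

```text
t: 43.68
tcp_pos: [585.0, -102.5, 57.6]
ee_rot: [0.688, 0.726, 0.0, 0.001]
wrist_force: [-2.2, 0.1, 1.8]
opening: -0.0
t: 44.18
tcp_pos: [585.1, -102.6, 52.2]
ee_rot: [0.688, 0.726, 0.001, 0.001]
wrist_force: [-2.6, 1.2, 7.2]
opening: 0.5
```

```bash
python3 -m handwheel '{"dp":[[0,0,2],[0,0,3],[0,0,3]],"angular":[[0,0,0],[0,0,0],[0,0,0]],"claw":[0,0,0]}'
```

```text
t: 44.55
tcp_pos: [585.3, -102.6, 52.0]
ee_rot: [0.688, 0.726, 0.001, 0.001]
wrist_force: [-6.7, 0.7, 16.4]
opening: 0.5
```

Stiff stop at 52.0 (16 N) after about 6 mm of spring travel from 58, so the button is fully down. I'll lift off and retreat.

```bash
python3 -m handwheel '{"dp":[[0,0,-10],[0,0,-40],[0,0,-80],[150,-150,-90],[200,-200,-90],[200,-200,-90],[200,-200,-90],[200,-200,-90]],"angular":[[0,0,0],[0,0,0],[0,0,0],[0,0,0],[0,0,0],[0,0,0],[0,0,0],[0,0,0]],"claw":[0,0,0,0,0,0,0,0]}' ; python3 -m handwheel '{"dp":[[0,0,0],[0,0,0],[0,0,0]],"angular":[[0,0,0],[0,0,0],[0,0,0]],"claw":[0,0,0]}'
python3 - <<'E'
from h import *
im=viewer.capture('top');im2=viewer.capture('side')
show('top',im,'green',70);show('side',im2,'green',70)
show('top',im,'red',56,amin=100)
show('top',im,'yellow',52);show('side',im2,'yellow',52)
cv2.imwrite('pics/t22.png',im[:,:,::-1]);cv2.imwrite('pics/s22.png',im2[:,:,::-1])
E
```

```text
t: 45.55
tcp_pos: [372.0, 87.8, 137.2]
ee_rot: [0.687, 0.726, 0.0, -0.0]
wrist_force: [0.8, -0.5, 0.4]
opening: 0.4
t: 45.92
tcp_pos: [374.9, 85.7, 137.5]
ee_rot: [0.688, 0.725, -0.0, -0.0]
wrist_force: [0.2, 0.0, 1.0]
opening: 0.3
top green px [462.1 231.1] area 194 mean [ 593.5 -316.6] rectc [ 593.7 -316.5] size [29.7 35.3] ang 0.5
top green px [432.4 231.9] area 199 mean [ 589.7 -248.1] rectc [ 589.6 -248.2] size [29.8 36.1] ang 4.2
top green px [400.8 232.5] area 200 mean [ 586.3 -176. ] rectc [ 586.6 -176. ] size [30.  35.5] ang 5.9
side green px [356.5 281.3] area 171 mean [ 587.3 -178.9] rectc [ 587.6 -178.7] size [31.3 37.4] ang 4.5
side green px [376.7 302. ] area 201 mean [ 590.9 -250.6] rectc [ 591.1 -250.3] size [32.1 37.7] ang 5.2
side green px [398.  323.4] area 226 mean [ 595.1 -318.9] rectc [ 595.2 -318.6] size [32.  37.4] ang 4.3
top red px [229.7 229.4] area 2633 mean [585.5 211.9] rectc [587.4 199.7] size [ 89.1 234.4] ang 87.0
top red px [231.6 225.1] area 203 mean [595.5 207.6] rectc [595.5 207.8] size [30.6 36.3] ang -2.3
top red px [265.3 227.2] area 201 mean [592.7 130.4] rectc [592.8 130.5] size [30.1 36.4] ang -2.6
top yellow px [309.9 140.5] area 184 mean [803.3  35.4] rectc [798.1  35.7] size [20.5 72.3] ang 1.9
top yellow px [339.1 161.2] area 41 mean [754.4 -34.1] rectc [754.1 -33.8] size [ 9.4 32.9] ang -66.6
top yellow px [367.1 234.2] area 112 mean [ 583.7 -101.3] rectc [ 583.8 -101.4] size [26.2 27.8] ang -3.0
side yellow px [388.7 241. ] area 47 mean [739.5 -73.1] rectc [740.1 -72.9] size [16.3 33.1] ang -73.7
side yellow px [337.5 267.5] area 81 mean [ 585.4 -103.6] rectc [ 585.4 -103. ] size [26.9 27.5] ang -61.5
```

View pics/t22.png

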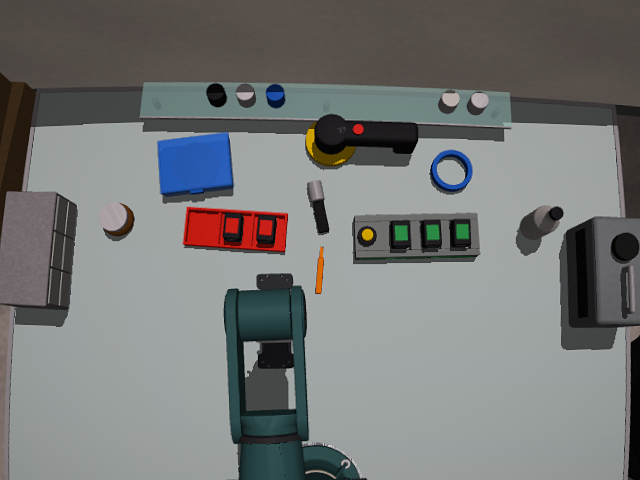

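View pics/s22.png

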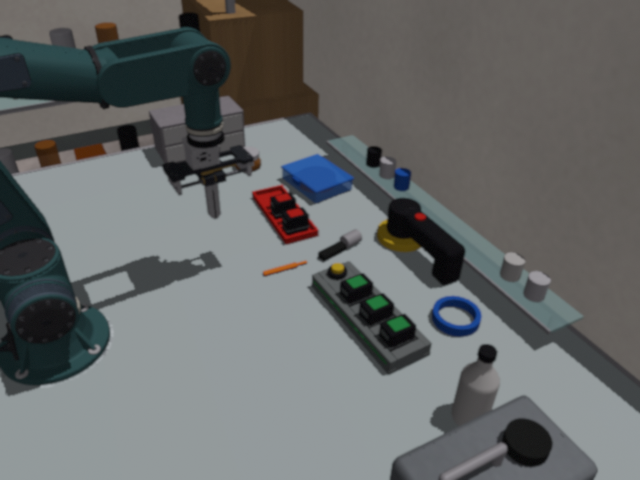

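Everything is in place. The contact height (58) disagrees with the camera estimate (about 52), so I'll repeat the press in fine steps to confirm the travel.

Run:
```python
from h import *
go(584.5,-102.6,90,3)
```

```text
tcp [374.7  85.8 137.6] j6 0.03 -> dp [-199.   199.7   47.5] ang [-0.  0. -0.] rows>=4.6
```

```bash
python3 -m handwheel '{"dp":[[-199,200,40],[-199,200,40],[-199,200,40],[-199,200,40],[-199,200,40],[-199,200,40],[-199,200,40],[-199,200,40]],"angular":[[0,0,0],[0,0,0],[0,0,0],[0,0,0],[0,0,0],[0,0,0],[0,0,0],[0,0,0]],"claw":[0,0,0,0,0,0,0,0]}'
python3 - <<'E'
from h import *
go(584.5,-102.6,64,3)
E
```

```text
t: 47.02
tcp_pos: [583.9, -100.7, 98.2]
ee_rot: [0.688, 0.726, 0.0, 0.0]
wrist_force: [-0.3, 0.5, 0.2]
opening: 0.4
tcp [ 583.9 -100.7   98.2] j6 -0.32 -> dp [-2.   0.5 34.2] ang [ 0.  -0.   0.1] rows>=0.5
```

```bash
R='z'; python3 -m handwheel '{"dp":[[-1,0,15],[-1,0,30],[-1,0,34],[-1,0,34],[-1,0,34],[-1,0,34],[-1,0,34]],"angular":[[0,0,0],[0,0,0],[0,0,0],[0,0,0],[0,0,0],[0,0,0],[0,0,0]],"claw":[0,0,0,0,0,0,0]}'
python3 -m handwheel '{"dp":[[0,0,4],[0,0,4],[0,0,4]],"angular":[[0,0,0],[0,0,0],[0,0,0]],"claw":[0,0,0]}'
python3 -m handwheel '{"dp":[[0,0,3],[0,0,3],[0,0,3]],"angular":[[0,0,0],[0,0,0],[0,0,0]],"claw":[0,0,0]}'
python3 -m handwheel '{"dp":[[0,0,3],[0,0,3],[0,0,3]],"angular":[[0,0,0],[0,0,0],[0,0,0]],"claw":[0,0,0]}'
python3 -m handwheel '{"dp":[[0,0,3],[0,0,3],[0,0,3]],"angular":[[0,0,0],[0,0,0],[0,0,0]],"claw":[0,0,0]}'
python3 -m handwheel '{"dp":[[0,0,3],[0,0,3],[0,0,3]],"angular":[[0,0,0],[0,0,0],[0,0,0]],"claw":[0,0,0]}'
python3 - <<'E'
from h import *
im2=viewer.capture('side')
cv2.imwrite('pics/s23.png',cv2.resize(im2[240:300,300:380],None,fx=9,fy=9,interpolation=cv2.INTER_CUBIC)[:,:,::-1])
E
```

```text
t: 47.9
tcp_pos: [584.8, -102.6, 64.2]
ee_rot: [0.688, 0.726, 0.0, 0.0]
wrist_force: [0.8, -0.4, -0.4]
opening: 0.7
t: 48.28
tcp_pos: [584.4, -102.4, 59.6]
ee_rot: [0.688, 0.726, -0.0, -0.0]
wrist_force: [0.1, -0.9, -0.4]
opening: 0.5
t: 48.65
tcp_pos: [584.8, -102.5, 57.3]
ee_rot: [0.688, 0.726, 0.0, 0.0]
wrist_force: [0.6, 0.7, 2.0]
opening: 0.3
t: 49.02
tcp_pos: [584.8, -102.6, 54.2]
ee_rot: [0.688, 0.726, 0.0, 0.0]
wrist_force: [0.6, 0.2, 3.7]
opening: 0.1
t: 49.4
tcp_pos: [584.9, -102.6, 52.2]
ee_rot: [0.688, 0.726, 0.0, 0.001]
wrist_force: [-2.0, -0.7, 7.9]
opening: 0.6
t: 49.78
tcp_pos: [585.0, -102.6, 52.0]
ee_rot: [0.688, 0.726, 0.001, 0.001]
wrist_force: [-6.2, 2.6, 18.6]
opening: 0.4
```

View pics/s23.png

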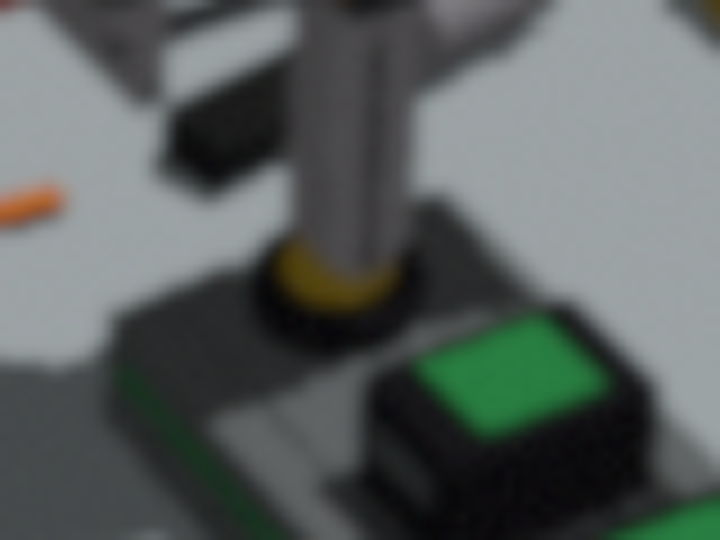

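The picture shows the fingertips on the yellow button, clear of its collar. The force rises as a spring from contact at about 58 to a hard stop at 52, which is the full 6 mm. I'll retreat straight up, check and hand in.

```bash
python3 -m handwheel '{"dp":[[0,0,-10],[0,0,-40],[0,0,-80],[150,-150,-90],[200,-200,-90],[200,-200,-90],[200,-200,-90],[200,-200,-90]],"angular":[[0,0,0],[0,0,0],[0,0,0],[0,0,0],[0,0,0],[0,0,0],[0,0,0],[0,0,0]],"claw":[0,0,0,0,0,0,0,0]}' ; python3 -m handwheel '{"dp":[[0,0,0],[0,0,0],[0,0,0],[0,0,0]],"angular":[[0,0,0],[0,0,0],[0,0,0],[0,0,0]],"claw":[0,0,0,0]}'
python3 - <<'E'
from h import *
im=viewer.capture('top');im2=viewer.capture('side')
show('top',im,'green',70);show('side',im2,'green',70);show('top',im,'red',56,amin=100);show('side',im2,'yellow',58)
cv2.imwrite('pics/t24.png',im[:,:,::-1])
E
```

```text
t: 50.82
tcp_pos: [371.1, 87.9, 136.6]
ee_rot: [0.687, 0.726, -0.001, -0.001]
wrist_force: [-0.5, 0.5, 0.2]
opening: 0.4
t: 51.32
tcp_pos: [374.6, 85.9, 137.5]
ee_rot: [0.688, 0.725, -0.0, -0.0]
wrist_force: [-0.2, 0.2, 0.0]
opening: 0.5
top green px [462.1 231.1] area 194 mean [ 593.5 -316.6] rectc [ 593.7 -316.5] size [29.7 35.3] ang 1.2
top green px [432.4 231.9] area 198 mean [ 589.7 -248. ] rectc [ 589.6 -248.2] size [29.7 36.1] ang 4.5
top green px [400.8 232.5] area 200 mean [ 586.3 -176. ] rectc [ 586.3 -176. ] size [30.  34.9] ang 5.4
side green px [356.5 281.3] area 171 mean [ 587.3 -178.9] rectc [ 587.7 -178.9] size [31.  37.5] ang 4.6
side green px [376.7 302. ] area 201 mean [ 590.9 -250.6] rectc [ 591.1 -250.3] size [32.1 37.7] ang 5.7
side green px [398.  323.4] area 225 mean [ 595.1 -318.9] rectc [ 595.2 -318.7] size [32.  37.3] ang 4.3
top red px [229.7 229.5] area 2659 mean [585.2 211.8] rectc [587.4 199.7] size [ 89.1 234.4] ang 87.0
top red px [231.6 225.1] area 203 mean [595.5 207.6] rectc [595.5 207.8] size [30.6 36.3] ang -1.8
top red px [265.3 227.2] area 201 mean [592.7 130.4] rectc [592.8 130.5] size [30.1 36.4] ang -2.5
side yellow px [388.7 241.1] area 47 mean [734.6 -79.6] rectc [735.2 -79.4] size [16.1 32.7] ang -73.3
side yellow px [337.5 267.5] area 82 mean [ 581.6 -109.8] rectc [ 581.4 -109.2] size [26.8 27.3] ang -65.2
```

View pics/t24.png

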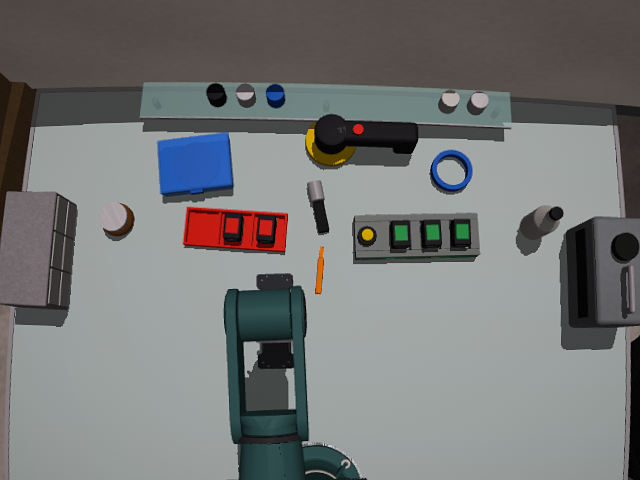

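The top view shows all five packs placed, the button up, the other gear where it was and the arm clear.

```bash
python3 -c "
from workcell import workorder
print(workorder.close_job())"
```

```text
the job is handed in; nothing more can be done
None
```

I sorted the five packs present, pressed the start button and handed in the job at about 51 s; the hand-in gives no verdict.

- **Greens:** three packs went into nests 1–3. Each was pressed until the travel stopped and the force rose to about 19–21 N. In the last pictures they measure about 2 mm from the nest centres.
- **Reds:** two packs stand in bays 1 and 2 of the reject tray. They measure about 1–2 mm from the bay centres in the top view.
- **Button:** I pressed it twice. The first press met its stop, but contact came at about 58 mm while the cameras had put the button top at about 52 mm. The second press, in fine steps, went from 58 mm to a hard stop at 52 mm, the full 6 mm. It looks up again in the last pictures, and the arm is clear.
- **Disagreements:** the two cameras differ by 3–6 mm in y, so I used their mean, which agreed with where the gripper released the red packs. The button height from the cameras stayed about 6 mm low.
- **Bystanders and disturbances:** the other gear looks unmoved in the pictures, though I did not measure it. I saw no knocked pack and no slackened grip.

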